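# Pack, seal and leak-check the delivery carrier

## Robot

A 7-joint arm with a two-finger parallel gripper is mounted at the origin on the work surface. World frame = base frame: x ahead of the robot, y to its left, z up, the work surface at z = 0. Lengths are in m, angles in rad, forces in N, time in s.
With the tool pointing down it reaches from about 0.425 to 0.875 m from the base axis. Payload 4.7 kg.
Tool frame: the origin (TCP) lies on the centre line of the jaws, within the pads' length; the fingertips stand ahead of it and the grasp point (between the pads) lies 8 mm behind it (ctrl.finger_overhang is the x of the fingertips in the tool frame, in m); x points along the fingers, z is the direction in which the jaws open and shut, and the axes are right-handed (so a half turn about x gives the same grasp; the last joint's range is limited). The gripper opens to 87 mm and grips with 3 to 60 N. Pads are 19 mm wide; open, the fingers measure 117 mm over their backs; the gripper's body (75 mm by 190 mm) begins 51 mm behind the grasp point.
Start: joints at [-1.144, 0.321, -0.07, 1.45, 0.023, 1.371, -0.057], TCP at [0.261, 0.595, 0.234] pointing down, gripper open.
Joint ranges: [-2.86, 2.86], [-0.3, 2.09], [-1.38, 1.24], [0.06, 2.45], [-1.56, 4.7], [0.09, 2.05], [-2.69, 2.69]. Speed limits (rad/s): [2.57, 2.57, 3.14, 3.14, 3.14, 3.14, 3.14].

## Interface

Orientations are given as a rotation vector (axis times angle).
In Python, from bench import readout, viewer, job, nets, ctrl gives the robot as it stands.
- The arm moves only by the shell command python3 -m creep 'ROWS' [FORCE]. ROWS is JSON, a list of rows, each an object with "linear": the shift along the tool's x, y, z in m, a list of three; "twist": the turn, a rotation vector about the tool's x, y, z in degrees, a list of three; "fingers": the gripper's target within -1 to 1 (shut at 1, half-way at 0, fully open at -1). A call has 1 to 8 rows; each row is the pose to reach, as a shift and turn from the pose commanded when the call began, along the tool's axes at that moment; what a row does not reach only later rows make up. A row lasts 1/12 s, in which the tool goes at most 41.7 mm and 7.16 degrees, less where a joint would pass 70% of its speed; a pose out of reach is approached as far as the arm can. A call with a gripper value outside its range is refused whole. The fingers move at their own pace and stop on an object; FORCE is the grip in N (left out, the last holds). Time passes only in rows, so rows that repeat a pose let the fingers close. It gives the time, the measured TCP pose, the force and the opening at its end, in the units of the state.
- readout.get_state(): the state, without advancing time (a new reading comes with each control period).
- viewer.get_image(name): name is "side" or "top"; returns (picture, depth): 480x640x3 uint8, red, green, blue; 480x640 float32, m along the optical axis (not along the pixel's ray), 0 where there is no reading.
- viewer.camera_params(name): a dict with "K" (3x3 intrinsics, pixels), "cam_to_world" (4x4, takes a point from camera to world coordinates). Camera axes: x right, y down, z forward; pixel columns grow to the right and rows downward; lengths in m; the calibration is good to about 2 mm. A picture is of the moment at which its call begins. camera_params takes no time and is no camera call.
- job.close_job(): hands the job in, once; it reports no verdict.
Trained networks look in the newest picture that a camera, given by its name, has taken for a name from the list of things; names that differ only in an ending like _2 or _b are one class to them, and where a whole thing is asked for, a point or a joint stands for the part that bears it (a point fixed in the world has none). Each returns a list of dicts, best first, with "conf" (0 to 1); they miss things now and then, are a little off and sometimes report something else, mostly with a low value. They report only what shows in the picture. A call takes as long as a camera call. They do not tell look-alikes from the thing itself.
- nets.boxes_of(camera, label): "centre" ([x, y, z] in m, in world coordinates, good to about 4 mm: the middle of the surface that is visible of it).
- nets.place_of(camera, label): "centre" ([x, y, z] in m, in world coordinates, good to about 4 mm: a listed point, or the origin of a listed thing).
The state is a dict: "time": time; "joint_positions": joint angles; "qd": joint speeds; "joint_torque": joint torques, N m; "position": TCP position; "tool_rot": TCP orientation; "ft_force": force on the tool from outside, world axes, zero at the start; "torque": the same for the moment, N m; "grip_width": opening from 0.0 (shut) to 1.0 (fully open).
Only numpy, scipy, OpenCV 4.12 (cv2) and the standard library are available. Lean on these libraries where they do the work, as an engineer would, in place of code of your own. Each camera call takes 0.05 s, during which the arm holds its last target.

## Task

Pack the sauce pots for delivery: stand every pot upright on the floor of the white carrier and shut its blue lid flush, then start the vacuum pump by pushing its red knob down and, keeping it down, turning it clockwise to its stop, and let it spring up. Then take the orange probe from its rest and check the lid for leaks: guide its tip along the black seam at a crawl (about 3 cm/s), a few millimetres above it or lightly touching, from the green dot round the two corners to the red dot. Lay the probe back in the forks of its rest, stem down, and leave the cup, the thermometer and the glove box where they are.

Things in the scene. Friction and masses are not known exactly. Their poses are not given: they have to be found in the camera images.
- carrier: White insulated carrier, fixed to the bench, an open box 230 (its x) x 200 (its y) x 76 mm high outside; walls 15 mm, floor 12 mm thick, so inside 200 x 170 mm and 64 mm deep. Origin: centre of its underside; z up. Its blue lid is hinged along its +y side. Turned up to 0.12 rad.
- lid (a joint): Blue lid, a plain plate 196 x 166 x 8 mm, no handle, hinged at carrier y = +85, z = 76 mm, axis along the carrier's x. 0 = shut, top flush with the rim; starts open, about upright (1.55 to 1.8; stop at 1.85 rad). At angle t its free edge is at carrier y = 85 - 166 cos t, z = 76 + 166 sin t mm. Stiff hinge: stays where left; 2 to 3 N at the free edge push it shut.
- lid_edge (a point): Middle of the lid's free edge, on its upper (outer) face; axes are the lid's: x along the hinge, y from free edge to hinge, z out of the outer face.
- pump: Steel vacuum pump block, fixed, 140 (x) x 130 (y) x 58 mm high. Origin: centre of its underside. On its top centre a push-and-turn knob: a black disc (64 mm across, 8 mm thick, top 78 mm above the bench) carrying a red upright grip bar with a white pointer at one end. A green mark on the pump shows where the pointer must come.
- knob_grip (a point): Middle of the knob's red grip bar, on the knob's axis: bar 56 mm long (this point's x), 14 mm thick (its y), 30 mm high (78 to 108 mm above the bench; this point at 98 mm when up). White pointer at the bar's -x end. Moves and turns with the knob.
- knob_press (a joint): How far the knob is pushed down: 0 (up) to 0.008 m (stop). Sprung: 3 N to start, 7 N fully down; comes up by itself when let go.
- knob_turn (a joint): Knob's turn, clockwise seen from above: starts between 0 and 0.2, stop at 1.2 rad (pointer at the green mark). Stays where it is left (friction 0.06 N m). It must be pushed down first and kept down while it turns.
- rest: Fixed rest for the probe: base 130 (x) x 70 mm, 12 mm thick, with two forked posts at x = -42 and +42 mm (each 12 mm thick in x, 48 mm in y). The fork bottoms are 82 mm above the bench, each an upward-open slot 26 mm wide in y and 13 mm deep. Origin: centre of its underside.
- probe: T-shaped leak probe, 80 g, loose: orange square handle bar 110 mm (its x) x 16 x 16 mm with a steel stem straight down (its -z) from the middle. Origin: centre of the handle bar, 90 mm above the bench when it lies in the rest's forks with the stem hanging between the posts; bar along the rest's x, either way round.
- probe_tip (a point): Pointed tip of the probe's stem, 60 mm below the middle of the handle (stem 10 mm across, its last 18 mm tapering).
- coffee: White and black coffee cup, 68 mm across, 70 mm high; bystander, leave alone. Origin: centre of underside.
- thermometer: Orange pocket thermometer lying on the bench, 110 x 36 x 16 mm; bystander. Origin: centre of underside.
- glovebox: Brown cardboard box of gloves with a green band, 120 x 200 x 80 mm; bystander. Origin: centre of underside.
- seam_0 (a point): Point 0 of 0 to 6 on the black seam line between lid and rim, at the green dot, at the rim's top (76 mm above the bench). The path is straight from each point to the next. Start of the path: green dot on the rim, near (-x) side, towards the hinge.
- seam_1 (a point): Point 1 of 0 to 6 on the black seam line between lid and rim, half-way down the near side, at the rim's top (76 mm above the bench). The path is straight from each point to the next.
- seam_2 (a point): Point 2 of 0 to 6 on the black seam line between lid and rim, at the near corner, at the rim's top (76 mm above the bench). The path is straight from each point to the next.
- seam_3 (a point): Point 3 of 0 to 6 on the black seam line between lid and rim, half-way along the side across from the hinge, at the rim's top (76 mm above the bench). The path is straight from each point to the next.
- seam_4 (a point): Point 4 of 0 to 6 on the black seam line between lid and rim, at the far corner, at the rim's top (76 mm above the bench). The path is straight from each point to the next.
- seam_5 (a point): Point 5 of 0 to 6 on the black seam line between lid and rim, half-way up the far side, at the rim's top (76 mm above the bench). The path is straight from each point to the next.
- seam_6 (a point): Point 6 of 0 to 6 on the black seam line between lid and rim, at the red dot, at the rim's top (76 mm above the bench). The path is straight from each point to the next. End of the path: red dot on the rim, far (+x) side, towards the hinge.
- pot0: White sauce pot with yellow lid, closed, a squat cylinder 46 mm across, 46 mm high, 80 to 170 g. Origin: centre of underside. May be absent.
- pot1: White sauce pot with green lid, closed, a squat cylinder 46 mm across, 46 mm high, 80 to 170 g. Origin: centre of underside. May be absent.
- pot2: White sauce pot with red lid, closed, a squat cylinder 46 mm across, 46 mm high, 80 to 170 g. Origin: centre of underside. May be absent.
- pot3: White sauce pot with white lid, closed, a squat cylinder 46 mm across, 46 mm high, 80 to 170 g. Origin: centre of underside. May be absent.
There are look-alikes about, which are no part of the job. What is shaped like the pot2 but purple is not meant.

How it is judged:
On the way, in this order (a step that is already met when the one before it is completed fails the run):
1. every pot stands in the carrier and the lid is shut (x of pot0 in the frame of carrier between -0.1 and 0.1 m and y of pot0 in the frame of carrier between -0.085 and 0.085 m and z of each of pot0, pot1, pot2, pot3 in the frame of carrier below 0.025 m and angle between each of pot0, pot1, pot2, pot3's own z axis and vertical below 0.25 rad and x of pot1 in the frame of carrier between -0.1 and 0.1 m and y of pot1 in the frame of carrier between -0.085 and 0.085 m and x of pot2 in the frame of carrier between -0.1 and 0.1 m and y of pot2 in the frame of carrier between -0.085 and 0.085 m and x of pot3 in the frame of carrier between -0.1 and 0.1 m and y of pot3 in the frame of carrier between -0.085 and 0.085 m and value of joint lid below 0.06 rad), for 0.2 s.
2. the lid still shut, the knob is pressed down (over 5 mm) before being turned (value of joint lid below 0.06 rad and value of joint knob_press above 0.005 m and value of joint knob_turn below 0.4 rad), for 0.1 s.
3. the knob, still pressed down, is turned clockwise to its stop (value of joint lid below 0.06 rad and value of joint knob_press above 0.004 m and value of joint knob_turn above 1.05 rad), for 0.1 s.
4. probe tip moves slowly past the seam at the green dot (within 9 mm for 0.3 s) (value of joint lid below 0.06 rad and distance between probe_tip and seam_0 below 0.009 m), for 0.3 s.
5. probe tip moves slowly past the seam half-way down the near side (within 9 mm for 0.3 s) (value of joint lid below 0.06 rad and distance between probe_tip and seam_1 below 0.009 m), for 0.3 s.
6. probe tip moves slowly past the seam at the near corner (within 9 mm for 0.3 s) (value of joint lid below 0.06 rad and distance between probe_tip and seam_2 below 0.009 m), for 0.3 s.
7. probe tip moves slowly past the seam half-way along the side across from the hinge (within 9 mm for 0.3 s) (value of joint lid below 0.06 rad and distance between probe_tip and seam_3 below 0.009 m), for 0.3 s.
8. probe tip moves slowly past the seam at the far corner (within 9 mm for 0.3 s) (value of joint lid below 0.06 rad and distance between probe_tip and seam_4 below 0.009 m), for 0.3 s.
9. probe tip moves slowly past the seam half-way up the far side (within 9 mm for 0.3 s) (value of joint lid below 0.06 rad and distance between probe_tip and seam_5 below 0.009 m), for 0.3 s.
10. probe tip moves slowly past the seam at the red dot (within 9 mm for 0.3 s) (value of joint lid below 0.06 rad and distance between probe_tip and seam_6 below 0.009 m), for 0.3 s.
At the end, for the whole second after the job is handed in: All pots upright (0.25 rad) on the carrier's floor, lid below 0.06 rad, knob beyond 1.05 rad and sprung up, probe still in its rest's forks (15 mm along, 8 mm across, 5 mm in height, 0.12 rad); done in the order pots and lid, knob, seam (all of step 1 and value of joint knob_turn above 1.05 rad and value of joint knob_press below 0.002 m and x of probe in the frame of rest between -0.015 and 0.015 m and y of probe in the frame of rest between -0.008 and 0.008 m and z of probe in the frame of rest between 0.085 and 0.095 m and angle between probe's own z axis and vertical below 0.12 rad and linear speed of probe below 0.03 m/s); the robot touches nothing.
It fails at once if the coffee is shifted more than 3 cm or tipped (distance of coffee from where it was at the start of the episode above 0.03 m or angle between coffee's own z axis and vertical above 0.4 rad).
It fails at once if the thermometer is shifted more than 3 cm or tipped (distance of thermometer from where it was at the start of the episode above 0.03 m or angle between thermometer's own z axis and vertical above 0.4 rad).
It fails at once if the glovebox is shifted more than 3 cm or tipped (distance of glovebox from where it was at the start of the episode above 0.03 m or angle between glovebox's own z axis and vertical above 0.4 rad).
It fails at once if the probe is pressed hard (over 25 N) on the carrier or lid (contact force between probe and carrier above 25 N).
Of pot0, pot1, pot2, pot3 only 2 to 4 are there at a start; the rules pass over those that are not, and their reading is None.
At some moment in a run one of pot0, pot1, pot2, pot3 may be knocked a few centimetres aside while the robot is not near it.
It also fails if it takes over 210 s, if anything falls off the work surface, if the arm or the gripper's body presses on something with over 40 N, if the wrist force passes 120 N, or if a joint passes its speed limit or range.

## Working session

There is one attempt and no reset: what is moved stays moved. The work goes in short steps, Python scripts to look and compute and a shell command to move; the robot and the scene stay as the last step left them, time stands still between calls to the robot, and variables do not carry over. Pictures are saved under pics/ and viewed, and the job is handed in when it is done.

```bash
ls; mkdir -p pics; cat > h.py <<'E'
import numpy as np, cv2
from scipy.spatial.transform import Rotation as R
from bench import readout, viewer, job, nets, ctrl
def snap(cam,name,crop=None,scale=1):
    im,d=viewer.get_image(cam)
    np.save(f'/tmp/{cam}_d.npy',d); np.save(f'/tmp/{cam}_im.npy',im)
    o=im[:,:,::-1]
    if crop: x0,y0,x1,y1=crop; o=o[y0:y1,x0:x1]
    if scale!=1: o=cv2.resize(o,None,fx=scale,fy=scale,interpolation=cv2.INTER_CUBIC)
    cv2.imwrite(f'pics/{name}.png',o); return im,d
def world(cam,u,v,d=None):
    p=viewer.camera_params(cam);K=np.array(p['K']);T=np.array(p['cam_to_world'])
    z=d[v,u] if d is not None else None
    return (T@np.array([(u-K[0,2])/K[0,0]*z,(v-K[1,2])/K[1,1]*z,z,1]))[:3]
def cloud(cam,d):
    p=viewer.camera_params(cam);K=np.array(p['K']);T=np.array(p['cam_to_world'])
    v,u=np.mgrid[0:480,0:640]
    P=np.stack([(u-K[0,2])/K[0,0]*d,(v-K[1,2])/K[1,1]*d,d],-1)
    return P@T[:3,:3].T+T[:3,3]
def proj(cam,P):
    p=viewer.camera_params(cam);K=np.array(p['K']);T=np.linalg.inv(np.array(p['cam_to_world']))
    c=T@np.append(P,1); return (K@c[:3])[:2]/c[2]
def st():
    s=readout.get_state(); return s
E
python3 - <<'E'
from h import *
np.set_printoptions(precision=3,suppress=True)
for c in('top','side'):
    snap(c,c+'0'); print(c,np.array(viewer.camera_params(c)['cam_to_world']))
s=st();print(s, R.from_rotvec(s['tool_rot']).as_matrix(), ctrl.finger_overhang)
E
```

```text
pics
top [[-0.02  -0.988  0.154  0.396]
 [-1.     0.022  0.011 -0.023]
 [-0.014 -0.154 -0.988  1.083]
 [ 0.     0.     0.     1.   ]]
side [[ 0.773 -0.321  0.547 -0.108]
 [-0.634 -0.383  0.671 -0.798]
 [-0.006 -0.866 -0.499  0.693]
 [ 0.     0.     0.     1.   ]]
{'time': 0.1, 'joint_positions': array([-1.144,  0.322, -0.07 ,  1.452,  0.023,  1.371, -0.057]), 'qd': array([-0.001, -0.001, -0.   , -0.003,  0.001, -0.001,  0.001]), 'joint_torque': array([  0.   , -49.257,  -0.406, -31.34 ,  -0.064,   0.04 ,   0.   ]), 'position': array([0.261, 0.595, 0.233]), 'tool_rot': array([-0.901,  1.378,  0.899]), 'ft_force': array([-0.078, -0.034,  0.159]), 'torque': array([-0.015,  0.021, -0.014]), 'grip_width': 0.9951989024695822} [[-0.001 -0.916  0.401]
 [-0.002  0.401  0.916]
 [-1.    -0.    -0.002]] 0.011
```

View pics/top0.png

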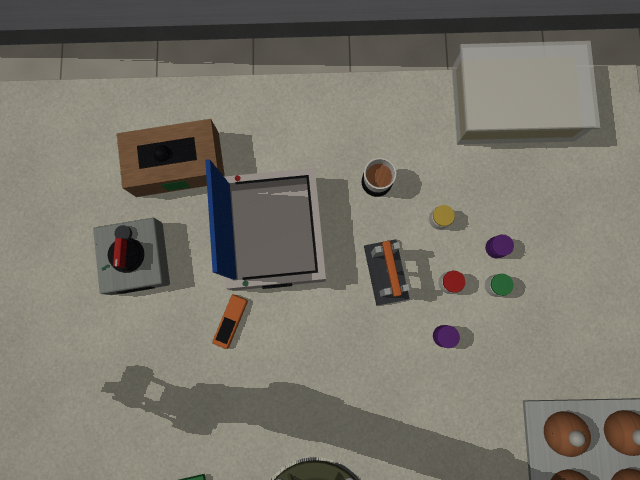

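View pics/side0.png

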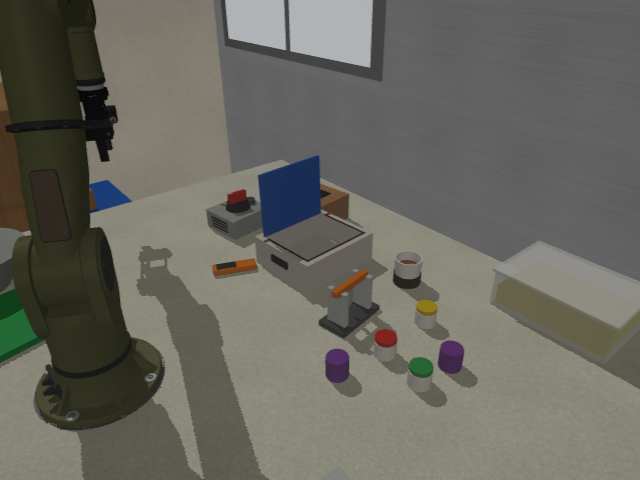

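```bash
python3 - <<'E'
from h import *
np.set_printoptions(precision=3,suppress=True)
for c in('top','side'):
  for l in ['carrier','lid_edge','pump','knob_grip','rest','probe','probe_tip','coffee','thermometer','glovebox','seam_0','seam_2','seam_4','seam_6','pot0','pot1','pot2','pot3']:
    r=nets.place_of(c,l)
    print(c,l,[(round(x['conf'],2),np.round(x['centre'],3).tolist(),np.round(proj(c,x['centre'])).tolist(),[k for k in x if k not in('conf','centre')]) for x in r[:4]])
E
```

```text
top carrier [(0.82, [0.579, 0.08, 0.0], [272.0, 232.0], [])]
top lid_edge [(0.59, [0.567, 0.166, 0.238], [209.0, 217.0], [])]
top pump [(0.75, [0.526, 0.373, -0.0], [137.0, 259.0], [])]
top knob_grip [(0.56, [0.529, 0.375, 0.097], [119.0, 252.0], [])]
top rest [(0.79, [0.487, -0.163, 0.001], [386.0, 272.0], []), (0.54, [0.485, -0.013, 0.076], [316.0, 271.0], [])]
top probe [(0.78, [0.487, -0.16, 0.093], [391.0, 268.0], [])]
top probe_tip [(0.83, [0.489, -0.166, 0.027], [389.0, 270.0], [])]
top coffee [(0.8, [0.686, -0.146, -0.004], [374.0, 182.0], []), (0.17, [0.467, -0.298, -0.006], [449.0, 280.0], [])]
top thermometer [(0.82, [0.391, 0.172, -0.003], [230.0, 320.0], [])]
top glovebox [(0.84, [0.736, 0.285, -0.0], [180.0, 164.0], []), (0.17, [0.487, -0.167, 0.026], [390.0, 270.0], [])]
top seam_0 [(0.94, [0.676, 0.146, 0.075], [236.0, 180.0], []), (0.88, [0.479, 0.057, 0.081], [280.0, 275.0], []), (0.77, [0.484, -0.013, 0.077], [316.0, 271.0], []), (0.74, [0.681, 0.004, 0.072], [306.0, 176.0], [])]
top seam_2 [(0.94, [0.676, 0.146, 0.075], [236.0, 180.0], []), (0.88, [0.479, 0.057, 0
[... 3276 characters left out ...]
0.456, -0.39, -0.004], [418.0, 384.0], [])]
side pot1 [(0.81, [0.355, -0.277, 0.003], [338.0, 373.0], []), (0.66, [0.538, -0.398, 0.001], [449.0, 365.0], []), (0.56, [0.607, -0.279, 0.002], [426.0, 320.0], []), (0.56, [0.456, -0.39, -0.004], [418.0, 384.0], [])]
side pot2 [(0.81, [0.355, -0.277, 0.003], [338.0, 373.0], []), (0.66, [0.538, -0.398, 0.001], [449.0, 365.0], []), (0.56, [0.607, -0.279, 0.002], [426.0, 320.0], []), (0.56, [0.456, -0.39, -0.004], [418.0, 384.0], [])]
side pot3 [(0.81, [0.355, -0.277, 0.003], [338.0, 373.0], []), (0.66, [0.538, -0.398, 0.001], [449.0, 365.0], []), (0.56, [0.607, -0.279, 0.002], [426.0, 320.0], []), (0.56, [0.456, -0.39, -0.004], [418.0, 384.0], [])]
```

Five pot-like things in the top view: yellow lid (443,216), red lid (454,282), green lid (501,285), and purple at (500,246) and (446,336), which are look-alikes. No white-lidded pot is visible. I'll confirm with a crop, then fit the poses.

```bash
python3 - <<'E'
from h import *
np.set_printoptions(precision=4,suppress=True)
im,d=snap('top','crop1',(340,150,540,350),3)
C=cloud('top',d); hsv=cv2.cvtColor(im,cv2.COLOR_RGB2HSV)
# pots: top surfaces z .036-.056 in region
for n,(u,v) in dict(yellow=(443,216),red=(454,282),green=(501,285),purp1=(500,246),purp2=(446,336)).items():
    s=C[v-18:v+18,u-18:u+18].reshape(-1,3); t=s[(s[:,2]>.04)&(s[:,2]<.056)]
    (cx,cy),r=cv2.minEnclosingCircle(t[:,:2].astype(np.float32)); print(n,cx,cy,r,np.median(t[:,2]),len(t))
# carrier rim
s=C.reshape(-1,3); m=(abs(s[:,2]-.076)<.006)&(s[:,0]>.43)&(s[:,0]<.74)&(s[:,1]>-.06)&(s[:,1]<.2)
mk=m.reshape(480,640).astype(np.uint8); n,l,stt,_=cv2.connectedComponentsWithStats(mk); 
k=1+np.argmax(stt[1:,4]); t=s[(l.ravel()==k)]
r=cv2.minAreaRect(t[:,:2].astype(np.float32)*1000);print('carrier',r,len(t))
for i in range(12):
    pass
for c in('top','side'):
  r=[]
  for i in range(3):
    viewer.get_image(c)
    r+=[tuple(np.round(x['centre'],3)) for x in nets.place_of(c,'seam_0') if x['conf']>.3]
  print(c,sorted(r))
E
```

```text
yellow 0.5984852910041809 -0.2816207706928253 0.02322276309132576 0.04584688777907253 366
red 0.4614146649837494 -0.2938447892665863 0.02254149317741394 0.04640031560079072 380
green 0.45242634415626526 -0.39110082387924194 0.022806383669376373 0.04635294696002257 387
purp1 0.5337550640106201 -0.39898619055747986 0.02267329953610897 0.0463120746359742 376
purp2 0.35116392374038696 -0.2761462330818176 0.022684697061777115 0.0464024470167923 404
carrier ((577.08447265625, 76.23829650878906), (231.09585571289062, 199.77316284179688), 4.345719814300537) 2616
top [(np.float64(0.393), np.float64(0.169), np.float64(-0.003)), (np.float64(0.474), np.float64(0.129), np.float64(0.076)), (np.float64(0.474), np.float64(0.134), np.float64(0.075)), (np.float64(0.475), np.float64(0.131), np.float64(0.081)), (np.float64(0.48), np.float64(0.057), np.float64(0.08)), (np.float64(0.48), np.float64(0.059), np.float64(0.082)), (np.float64(0.481), np.float64(0.058), np.float64(0.081)), (np.float64(0.483), np.float64(-0.014), np.float64(0.077)), (np.float64(0.484), np.float64(-0.015), np.float64(0.077)), (np
[... 1313 characters left out ...]
t64(0.583), np.float64(-0.003), np.float64(0.082)), (np.float64(0.586), np.float64(-0.007), np.float64(0.08)), (np.float64(0.588), np.float64(-0.007), np.float64(0.082)), (np.float64(0.672), np.float64(0.14), np.float64(0.078)), (np.float64(0.672), np.float64(0.143), np.float64(0.077)), (np.float64(0.674), np.float64(0.145), np.float64(0.075)), (np.float64(0.678), np.float64(0.072), np.float64(0.072)), (np.float64(0.678), np.float64(0.072), np.float64(0.076)), (np.float64(0.679), np.float64(0.073), np.float64(0.071)), (np.float64(0.681), np.float64(0.001), np.float64(0.075)), (np.float64(0.682), np.float64(0.001), np.float64(0.075)), (np.float64(0.683), np.float64(0.004), np.float64(0.074))]
```

View pics/crop1.png

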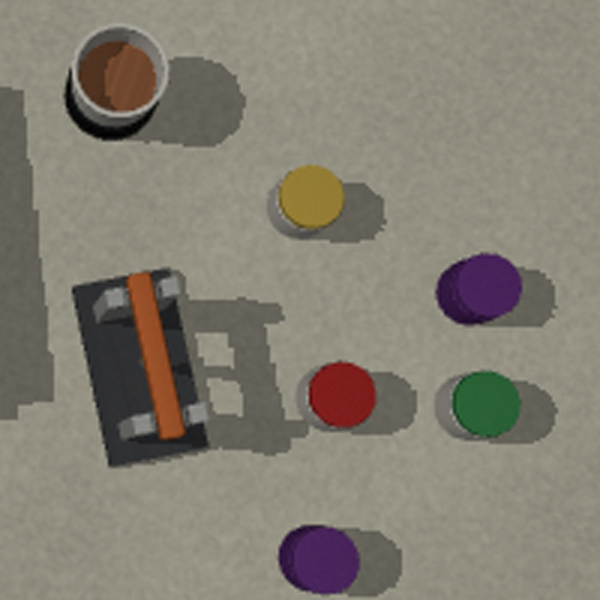

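Three pots present: yellow, red and green. In the crop they are at (310,195), (342,393) and (487,402). The two purple ones don't fit, and there is no white-lidded pot. Carrier centre is about (0.577, 0.0765) with yaw about 0.073. I'll start with yellow.

```bash
cat >> h.py <<'E'
def go(P,phi=None):
    s=st();Rm=R.from_rotvec(s['tool_rot']).as_matrix();p=np.array(s['position'])
    if phi is None: phi=np.degrees(np.arctan2(Rm[1,2],Rm[0,2]))
    best=None
    f=np.radians(phi)
    T=np.array([[0,-np.sin(f),np.cos(f)],[0,np.cos(f),np.sin(f)],[-1,0,0]])
    lin=Rm.T@(np.array(P)-p); tw=np.degrees(R.from_matrix(Rm.T@T).as_rotvec())
    print('lin',np.round(lin,4).tolist(),'twist',np.round(tw,1).tolist(),'phi',round(float(np.degrees(np.arctan2(Rm[1,2],Rm[0,2]))),1))
yaw=0.073; cc=np.array([.577,.0765])
def car(x,y,z):
    c,s=np.cos(yaw),np.sin(yaw); return np.array([cc[0]+c*x-s*y,cc[1]+s*x+c*y,z])
E
python3 - <<'E'
from h import *
go([.5985,-.2816,.20],4); print(car(-.05,-.04,0))
E
```

```text
lin [0.0336, -0.6611, -0.6679] twist [62.4, 0.0, 0.0] phi 66.4
[0.53005057 0.03295977 0.        ]
```

```bash
python3 -m creep '[{"linear":[-0.04,-0.04,-0.04],"twist":[0,0,0],"fingers":-0.4},{"linear":[-0.08,-0.08,-0.08],"twist":[7,0,0],"fingers":-0.4},{"linear":[-0.11,-0.12,-0.12],"twist":[14,0,0],"fingers":-0.4},{"linear":[-0.11,-0.15,-0.15],"twist":[21,0,0],"fingers":-0.4},{"linear":[-0.11,-0.18,-0.18],"twist":[28,0,0],"fingers":-0.4},{"linear":[-0.11,-0.21,-0.21],"twist":[35,0,0],"fingers":-0.4},{"linear":[-0.11,-0.24,-0.24],"twist":[42,0,0],"fingers":-0.4},{"linear":[-0.11,-0.27,-0.27],"twist":[49,0,0],"fingers":-0.4}]' 20; python3 -c "
from h import *
go([.5985,-.2816,.15],4)"
```

```text
time: 3.22
position: [0.3733, 0.307, 0.3403]
tool_rot: [-0.232, 1.557, 0.234]
ft_force: [0.2, -0.1, -0.4]
grip_width: 0.7
lin [0.1896, -0.629, 0.0428] twist [13.0, 0.1, -0.1] phi 17.0
```

```bash
python3 -m creep '[{"linear":[0,-0.04,0.003],"twist":[7,0,0],"fingers":-0.4},{"linear":[0,-0.08,0.006],"twist":[13,0,0],"fingers":-0.4},{"linear":[0,-0.12,0.01],"twist":[13,0,0],"fingers":-0.4},{"linear":[0,-0.16,0.012],"twist":[13,0,0],"fingers":-0.4},{"linear":[0,-0.20,0.015],"twist":[13,0,0],"fingers":-0.4},{"linear":[0,-0.24,0.018],"twist":[13,0,0],"fingers":-0.4},{"linear":[0,-0.28,0.02],"twist":[13,0,0],"fingers":-0.4},{"linear":[0,-0.32,0.022],"twist":[13,0,0],"fingers":-0.4}]'; python3 -c "
from h import *
go([.5985,-.2816,.12],4)"
```

```text
time: 3.88
position: [0.4895, 0.008, 0.3397]
tool_rot: [-0.059, 1.569, 0.06]
ft_force: [1.4, -0.9, -0.3]
grip_width: 0.701
lin [0.2196, -0.2972, 0.0865] twist [0.4, 0.1, -0.0] phi 4.4
```

```bash
python3 -m creep '[{"linear":[0,-0.039,0.011],"twist":[0,0,0],"fingers":-0.4},{"linear":[0.0,-0.077,0.022],"twist":[0,0,0],"fingers":-0.4},{"linear":[0.01,-0.115,0.033],"twist":[0,0,0],"fingers":-0.4},{"linear":[0.03,-0.148,0.044],"twist":[0,0,0],"fingers":-0.4},{"linear":[0.05,-0.18,0.054],"twist":[0,0,0],"fingers":-0.4},{"linear":[0.07,-0.214,0.064],"twist":[0,0,0],"fingers":-0.4},{"linear":[0.09,-0.25,0.075],"twist":[0,0,0],"fingers":-0.4},{"linear":[0.11,-0.285,0.0865],"twist":[0,0,0],"fingers":-0.4}]'; python3 -c "
from h import *
go([.5985,-.2816,.024],4);snap('top','t1',(340,150,540,350),2)"
```

```text
time: 4.55
position: [0.5973, -0.268, 0.229]
tool_rot: [-0.06, 1.569, 0.06]
ft_force: [0.7, 0.5, 0.4]
grip_width: 0.703
lin [0.205, -0.0137, 0.0] twist [0.4, 0.0, -0.0] phi 4.4
```

View pics/t1.png

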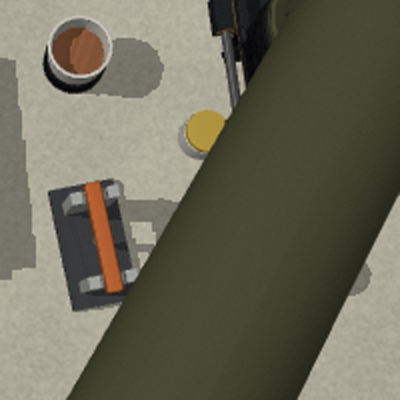

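Yellow pot is still at (443,215). Descending on it.

```bash
python3 -m creep '[{"linear":[0.04,-0.013,0],"twist":[0,0,0],"fingers":-0.4},{"linear":[0.08,-0.013,0],"twist":[0,0,0],"fingers":-0.4},{"linear":[0.12,-0.013,0],"twist":[0,0,0],"fingers":-0.4},{"linear":[0.16,-0.013,0],"twist":[0,0,0],"fingers":-0.4},{"linear":[0.19,-0.013,0],"twist":[0,0,0],"fingers":-0.4},{"linear":[0.205,-0.013,0],"twist":[0,0,0],"fingers":-0.4},{"linear":[0.205,-0.013,0],"twist":[0,0,0],"fingers":-0.4},{"linear":[0.205,-0.013,0],"twist":[0,0,0],"fingers":1}]' 20
python3 -m creep '[{"linear":[0,0,0],"twist":[0,0,0],"fingers":1},{"linear":[0,0,0],"twist":[0,0,0],"fingers":1},{"linear":[0,0,0],"twist":[0,0,0],"fingers":1},{"linear":[-0.03,0,0],"twist":[0,0,0],"fingers":1},{"linear":[-0.07,0,0],"twist":[0,0,0],"fingers":1},{"linear":[-0.11,0,0],"twist":[0,0,0],"fingers":1},{"linear":[-0.15,0,0],"twist":[0,0,0],"fingers":1},{"linear":[-0.18,0,0],"twist":[0,0,0],"fingers":1}]'; python3 -c "
from h import *
go(car(-.05,-.04,.2))
go(car(-.05,-.04,.038))"
```

```text
time: 5.27
position: [0.598, -0.2798, 0.0254]
tool_rot: [-0.06, 1.57, 0.059]
ft_force: [-0.0, -0.4, 0.8]
grip_width: 0.676
time: 5.93
position: [0.5983, -0.2804, 0.2098]
tool_rot: [-0.06, 1.565, 0.058]
ft_force: [1.2, -0.3, -1.7]
grip_width: 0.528
lin [0.0091, 0.3177, -0.0445] twist [-0.0, 0.3, 0.1] phi 4.3
lin [0.1711, 0.3179, -0.0452] twist [-0.0, 0.3, 0.1] phi 4.3
```

```bash
python3 -m creep '[{"linear":[0,0.039,-0.005],"twist":[0,0,0],"fingers":1},{"linear":[0,0.079,-0.011],"twist":[0,0,0],"fingers":1},{"linear":[0,0.119,-0.016],"twist":[0,0,0],"fingers":1},{"linear":[0,0.159,-0.022],"twist":[0,0,0],"fingers":1},{"linear":[0,0.199,-0.028],"twist":[0,0,0],"fingers":1},{"linear":[0,0.239,-0.034],"twist":[0,0,0],"fingers":1},{"linear":[0,0.279,-0.04],"twist":[0,0,0],"fingers":1},{"linear":[0.005,0.318,-0.045],"twist":[0,0,0],"fingers":1}]'
python3 -m creep '[{"linear":[0.01,0,0],"twist":[0,0,0],"fingers":1},{"linear":[0.04,0,0],"twist":[0,0,0],"fingers":1},{"linear":[0.07,0,0],"twist":[0,0,0],"fingers":1}]'; python3 -c "
from h import *
go(car(-.05,-.04,.038),4)"
```

```text
time: 6.6
position: [0.5285, 0.0359, 0.2019]
tool_rot: [-0.058, 1.566, 0.061]
ft_force: [1.3, 0.2, -0.3]
grip_width: 0.529
time: 6.85
position: [0.5301, 0.0352, 0.1312]
tool_rot: [-0.06, 1.565, 0.063]
ft_force: [0.1, 0.0, -1.8]
grip_width: 0.517
lin [0.0932, -0.0024, -0.0007] twist [0.5, 0.3, -0.1] phi 4.5
```

```bash
python3 -m creep '[{"linear":[0.03,-0.002,0],"twist":[0,0,0],"fingers":1},{"linear":[0.06,-0.002,0],"twist":[0,0,0],"fingers":1},{"linear":[0.08,-0.002,0],"twist":[0,0,0],"fingers":1},{"linear":[0.09,-0.002,0],"twist":[0,0,0],"fingers":1},{"linear":[0.092,-0.002,0],"twist":[0,0,0],"fingers":1},{"linear":[0.092,-0.002,0],"twist":[0,0,0],"fingers":-0.4},{"linear":[0.092,-0.002,0],"twist":[0,0,0],"fingers":-0.4},{"linear":[0.092,-0.002,0],"twist":[0,0,0],"fingers":-0.4}]'
python3 -m creep '[{"linear":[0,0,0],"twist":[0,0,0],"fingers":-0.4},{"linear":[-0.04,0,0],"twist":[0,0,0],"fingers":-0.4},{"linear":[-0.08,0,0],"twist":[0,0,0],"fingers":-0.4},{"linear":[-0.12,0,0],"twist":[0,0,0],"fingers":-0.4},{"linear":[-0.16,0,0],"twist":[0,0,0],"fingers":-0.4}]'; python3 -c "
from h import *
im,d=snap('top','t2');snap('side','s2')
go([.4614,-.2938,.20],4);go([.4614,-.2938,.024],4)"
```

```text
time: 7.52
position: [0.53, 0.0321, 0.0391]
tool_rot: [-0.059, 1.567, 0.06]
ft_force: [-0.3, -0.5, -0.2]
grip_width: 0.656
time: 7.93
position: [0.5287, 0.0317, 0.2002]
tool_rot: [-0.059, 1.569, 0.059]
ft_force: [1.2, 0.4, -0.3]
grip_width: 0.704
lin [0.0031, -0.3197, -0.0965] twist [0.3, 0.8, -0.2] phi 4.3
lin [0.1791, -0.3203, -0.0989] twist [0.3, 0.8, -0.2] phi 4.3
```

View pics/t2.png

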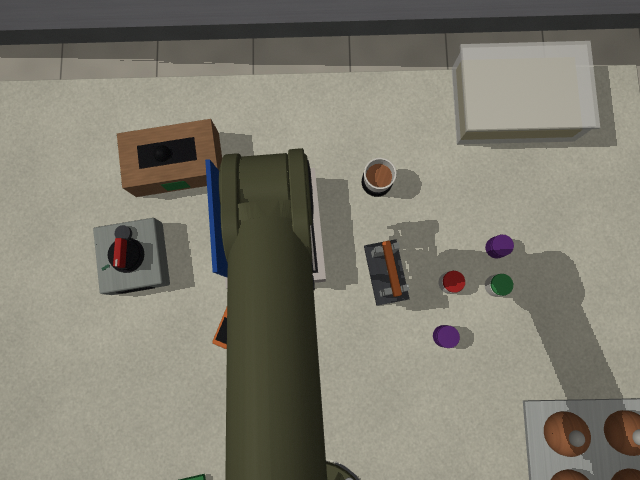

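View pics/s2.png

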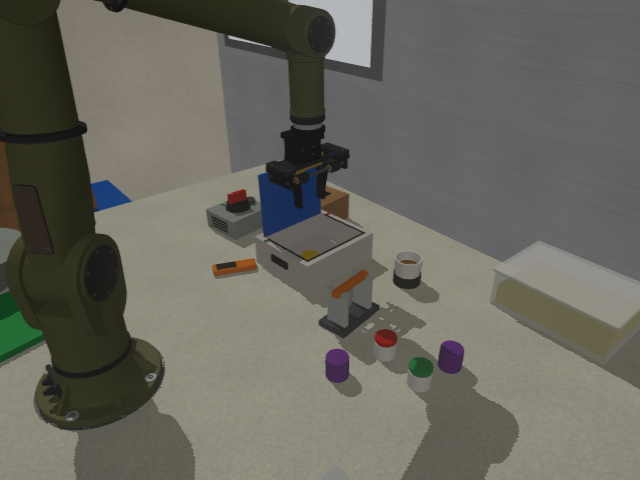

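Side view: yellow pot in the carrier at (310,254). Red (454,282) and green (501,285) haven't moved in the top view. Red next.

```bash
python3 -m creep '[{"linear":[0,-0.039,-0.012],"twist":[0,0,0],"fingers":-0.4},{"linear":[0,-0.079,-0.024],"twist":[0,0,0],"fingers":-0.4},{"linear":[0,-0.118,-0.036],"twist":[0,0,0],"fingers":-0.4},{"linear":[0,-0.157,-0.048],"twist":[0,0,0],"fingers":-0.4},{"linear":[0,-0.196,-0.06],"twist":[0,0,0],"fingers":-0.4},{"linear":[0,-0.235,-0.072],"twist":[0,0,0],"fingers":-0.4},{"linear":[0,-0.275,-0.084],"twist":[0,0.8,0],"fingers":-0.4},{"linear":[0,-0.32,-0.098],"twist":[0,0.8,0],"fingers":-0.4}]'
python3 -m creep '[{"linear":[0.02,0,0],"twist":[0,0,0],"fingers":-0.4},{"linear":[0.06,0,0],"twist":[0,0,0],"fingers":-0.4}]'; python3 -c "
from h import *
go([.4614,-.2938,.024],4)"
```

```text
time: 8.7
position: [0.4565, -0.2905, 0.1983]
tool_rot: [-0.061, 1.582, 0.061]
ft_force: [0.7, 0.1, -0.1]
grip_width: 0.697
time: 8.87
position: [0.4577, -0.2948, 0.1417]
tool_rot: [-0.059, 1.574, 0.05]
ft_force: [1.7, 0.8, -0.2]
grip_width: 0.706
lin [0.1176, 0.0014, 0.0043] twist [-0.0, -0.3, 0.3] phi 4.0
```

```bash
python3 -m creep '[{"linear":[0.04,0.001,0.004],"twist":[0,0,0],"fingers":-0.4},{"linear":[0.08,0.001,0.004],"twist":[0,0,0],"fingers":-0.4},{"linear":[0.105,0.001,0.004],"twist":[0,0,0],"fingers":-0.4},{"linear":[0.117,0.001,0.004],"twist":[0,0,0],"fingers":-0.4},{"linear":[0.117,0.001,0.004],"twist":[0,0,0],"fingers":-0.4},{"linear":[0.117,0.001,0.004],"twist":[0,0,0],"fingers":1},{"linear":[0.117,0.001,0.004],"twist":[0,0,0],"fingers":1},{"linear":[0.117,0.001,0.004],"twist":[0,0,0],"fingers":1}]' 20
python3 -m creep '[{"linear":[0,0,0],"twist":[0,0,0],"fingers":1},{"linear":[0,0,0],"twist":[0,0,0],"fingers":1},{"linear":[-0.03,0,0],"twist":[0,0,0],"fingers":1},{"linear":[-0.07,0,0],"twist":[0,0,0],"fingers":1},{"linear":[-0.11,0,0],"twist":[0,0,0],"fingers":1},{"linear":[-0.15,0,0],"twist":[0,0,0],"fingers":1},{"linear":[-0.18,0,0],"twist":[0,0,0],"fingers":1}]'; python3 -c "
from h import *
go(car(.05,-.04,.2),4)
go(car(.05,-.04,.038))"
```

```text
time: 9.53
position: [0.4599, -0.2887, 0.0229]
tool_rot: [-0.061, 1.58, 0.058]
ft_force: [0.9, -0.3, -0.7]
grip_width: 0.55
time: 10.12
position: [0.4608, -0.2885, 0.2044]
tool_rot: [-0.06, 1.581, 0.058]
ft_force: [1.0, 0.1, -0.9]
grip_width: 0.523
lin [0.0021, 0.3151, 0.1932] twist [0.3, -0.6, 0.0] phi 4.3
lin [0.1641, 0.3152, 0.1949] twist [0.0, -0.6, 0.0] phi 4.3
```

```bash
python3 -m creep '[{"linear":[0,0.034,0.021],"twist":[0,-0.6,0],"fingers":1},{"linear":[0,0.069,0.042],"twist":[0,-0.6,0],"fingers":1},{"linear":[0,0.104,0.064],"twist":[0,-0.6,0],"fingers":1},{"linear":[0,0.139,0.085],"twist":[0,-0.6,0],"fingers":1},{"linear":[0,0.174,0.107],"twist":[0,-0.6,0],"fingers":1},{"linear":[0,0.209,0.128],"twist":[0,-0.6,0],"fingers":1},{"linear":[0,0.244,0.15],"twist":[0,-0.6,0],"fingers":1},{"linear":[0,0.28,0.172],"twist":[0,-0.6,0],"fingers":1}]'
python3 -m creep '[{"linear":[0,0.035,0.022],"twist":[0,0,0],"fingers":1},{"linear":[0.02,0.035,0.022],"twist":[0,0,0],"fingers":1},{"linear":[0.05,0.035,0.022],"twist":[0,0,0],"fingers":1},{"linear":[0.07,0.035,0.022],"twist":[0,0,0],"fingers":1}]'; python3 -c "
from h import *
go(car(.05,-.04,.038),4)"
```

```text
time: 10.78
position: [0.611, 0.006, 0.1989]
tool_rot: [-0.059, 1.573, 0.06]
ft_force: [0.2, -0.3, -0.8]
grip_width: 0.521
time: 11.12
position: [0.629, 0.0418, 0.1265]
tool_rot: [-0.062, 1.575, 0.061]
ft_force: [-0.3, -1.1, -1.8]
grip_width: 0.522
lin [0.0885, -0.0016, 0.0011] twist [0.5, -0.3, 0.0] phi 4.5
```

```bash
python3 -m creep '[{"linear":[0.03,-0.002,0.001],"twist":[0,0,0],"fingers":1},{"linear":[0.06,-0.002,0.001],"twist":[0,0,0],"fingers":1},{"linear":[0.08,-0.002,0.001],"twist":[0,0,0],"fingers":1},{"linear":[0.088,-0.002,0.001],"twist":[0,0,0],"fingers":1},{"linear":[0.088,-0.002,0.001],"twist":[0,0,0],"fingers":1},{"linear":[0.088,-0.002,0.001],"twist":[0,0,0],"fingers":-0.4},{"linear":[0.088,-0.002,0.001],"twist":[0,0,0],"fingers":-0.4},{"linear":[0.088,-0.002,0.001],"twist":[0,0,0],"fingers":-0.4}]'
python3 -m creep '[{"linear":[0,0,0],"twist":[0,0,0],"fingers":-0.4},{"linear":[-0.04,0,0],"twist":[0,0,0],"fingers":-0.4},{"linear":[-0.08,0,0],"twist":[0,0,0],"fingers":-0.4},{"linear":[-0.12,0,0],"twist":[0,0,0],"fingers":-0.4},{"linear":[-0.16,0,0],"twist":[0,0,0],"fingers":-0.4}]'; python3 -c "
from h import *
im,d=snap('top','t3',(200,140,540,380),2);snap('side','s3')
go([.4524,-.391,.20],4);go([.4524,-.391,.024],4)"
```

```text
time: 11.78
position: [0.6321, 0.0387, 0.0426]
tool_rot: [-0.059, 1.57, 0.06]
ft_force: [0.1, 0.2, 0.2]
grip_width: 0.656
time: 12.2
position: [0.631, 0.0384, 0.2031]
tool_rot: [-0.059, 1.572, 0.059]
ft_force: [1.5, -0.8, 0.3]
grip_width: 0.701
lin [0.0062, -0.4141, -0.2151] twist [0.3, 0.6, -0.1] phi 4.3
lin [0.1821, -0.4144, -0.217] twist [0.3, 0.6, -0.1] phi 4.3
```

View pics/t3.png

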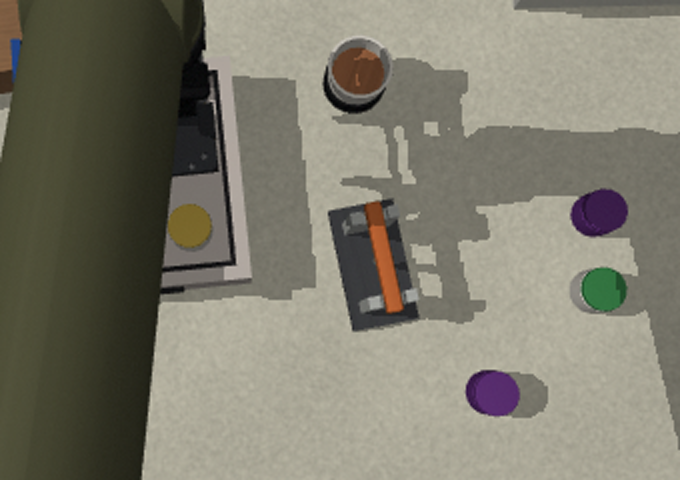

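View pics/s3.png

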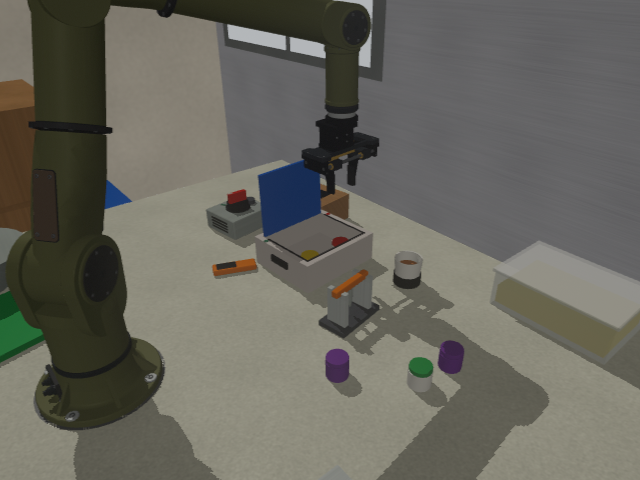

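Yellow and red are in the carrier (side view 310,254 and 340,242). Green is unmoved at top (501,285).

```bash
python3 -m creep '[{"linear":[0,-0.036,-0.019],"twist":[0,0,0],"fingers":-0.4},{"linear":[0,-0.072,-0.038],"twist":[0,0,0],"fingers":-0.4},{"linear":[0,-0.108,-0.057],"twist":[0,0,0],"fingers":-0.4},{"linear":[0,-0.144,-0.075],"twist":[0,0,0],"fingers":-0.4},{"linear":[0,-0.18,-0.094],"twist":[0,0,0],"fingers":-0.4},{"linear":[0,-0.216,-0.113],"twist":[0,0.6,0],"fingers":-0.4},{"linear":[0,-0.252,-0.132],"twist":[0,0.6,0],"fingers":-0.4},{"linear":[0,-0.288,-0.151],"twist":[0,0.6,0],"fingers":-0.4}]'
python3 -m creep '[{"linear":[0,-0.036,-0.019],"twist":[0,0,0],"fingers":-0.4},{"linear":[0,-0.072,-0.038],"twist":[0,0,0],"fingers":-0.4},{"linear":[0,-0.108,-0.057],"twist":[0,0,0],"fingers":-0.4},{"linear":[0,-0.126,-0.064],"twist":[0,0,0],"fingers":-0.4},{"linear":[0.03,-0.126,-0.066],"twist":[0,0,0],"fingers":-0.4},{"linear":[0.06,-0.126,-0.066],"twist":[0,0,0],"fingers":-0.4},{"linear":[0.08,-0.126,-0.066],"twist":[0,0,0],"fingers":-0.4},{"linear":[0.08,-0.126,-0.066],"twist":[0,0,0],"fingers":-0.4}]'; python3 -c "
from h import *
go([.4524,-.391,.024],4)"
```

```text
time: 12.97
position: [0.5015, -0.2615, 0.2014]
tool_rot: [-0.06, 1.582, 0.06]
ft_force: [0.6, -0.2, 0.1]
grip_width: 0.7
time: 13.63
position: [0.4426, -0.3887, 0.1178]
tool_rot: [-0.056, 1.589, 0.062]
ft_force: [0.3, 1.1, -0.9]
grip_width: 0.698
lin [0.0936, -0.0035, 0.0114] twist [0.3, -1.1, -0.3] phi 4.3
```

```bash
python3 -m creep '[{"linear":[0.0,-0.003,0.011],"twist":[0,-1.1,0],"fingers":-0.4},{"linear":[0.03,-0.003,0.011],"twist":[0,-1.1,0],"fingers":-0.4},{"linear":[0.03,-0.003,0.011],"twist":[0,-1.1,0],"fingers":-0.4}]';python3 -c "
from h import *
go([.4524,-.391,.024],4)"
```

```text
time: 13.88
position: [0.4562, -0.3918, 0.0902]
tool_rot: [-0.059, 1.565, 0.062]
ft_force: [-0.5, 2.0, -0.9]
grip_width: 0.702
lin [0.0662, 0.001, -0.004] twist [0.4, 0.3, -0.1] phi 4.4
```

```bash
python3 -m creep '[{"linear":[0.03,0.001,-0.002],"twist":[0,0,0],"fingers":-0.4},{"linear":[0.055,0.001,-0.002],"twist":[0,0,0],"fingers":-0.4},{"linear":[0.066,0.001,-0.002],"twist":[0,0,0],"fingers":-0.4},{"linear":[0.066,0.001,-0.002],"twist":[0,0,0],"fingers":-0.4},{"linear":[0.066,0.001,-0.002],"twist":[0,0,0],"fingers":1},{"linear":[0.066,0.001,-0.002],"twist":[0,0,0],"fingers":1},{"linear":[0.066,0.001,-0.002],"twist":[0,0,0],"fingers":1},{"linear":[0.066,0.001,-0.002],"twist":[0,0,0],"fingers":1}]' 20
python3 -m creep '[{"linear":[0,0,0],"twist":[0,0,0],"fingers":1},{"linear":[-0.03,0,0],"twist":[0,0,0],"fingers":1},{"linear":[-0.07,0,0],"twist":[0,0,0],"fingers":1},{"linear":[-0.11,0,0],"twist":[0,0,0],"fingers":1},{"linear":[-0.15,0,0],"twist":[0,0,0],"fingers":1},{"linear":[-0.18,0,0],"twist":[0,0,0],"fingers":1}]'; python3 -c "
from h import *
go(car(0,.022,.2),4)
go(car(0,.022,.038))"
```

```text
time: 14.55
position: [0.4551, -0.3929, 0.0275]
tool_rot: [-0.061, 1.562, 0.059]
ft_force: [0.5, 0.2, 3.9]
grip_width: 0.519
time: 15.05
position: [0.4531, -0.3928, 0.2091]
tool_rot: [-0.06, 1.562, 0.058]
ft_force: [-0.5, -0.8, -1.7]
grip_width: 0.519
lin [0.0096, 0.4806, 0.1588] twist [0.3, 0.4, 0.1] phi 4.3
lin [0.1716, 0.4809, 0.1575] twist [-0.0, 0.4, 0.1] phi 4.3
```

```bash
python3 -m creep '[{"linear":[0,0.036,0.012],"twist":[0,0,0],"fingers":1},{"linear":[0,0.074,0.024],"twist":[0,0,0],"fingers":1},{"linear":[0,0.112,0.037],"twist":[0,0,0],"fingers":1},{"linear":[0,0.15,0.05],"twist":[0,0,0],"fingers":1},{"linear":[0,0.188,0.062],"twist":[0,0,0],"fingers":1},{"linear":[0,0.226,0.075],"twist":[0,0,0],"fingers":1},{"linear":[0,0.264,0.087],"twist":[0,0,0],"fingers":1},{"linear":[0,0.3,0.1],"twist":[0,0,0],"fingers":1}]'; python3 -c "
from h import *
go(car(0,.022,.2),4)"
```

```text
time: 15.72
position: [0.5297, -0.083, 0.2064]
tool_rot: [-0.059, 1.564, 0.061]
ft_force: [0.5, -0.6, -1.2]
grip_width: 0.523
lin [0.0069, 0.1774, 0.0594] twist [0.4, 0.3, -0.1] phi 4.4
```

```bash
python3 -m creep '[{"linear":[0,0.036,0.012],"twist":[0,0,0],"fingers":1},{"linear":[0,0.074,0.024],"twist":[0,0,0],"fingers":1},{"linear":[0,0.112,0.037],"twist":[0,0,0],"fingers":1},{"linear":[0,0.15,0.05],"twist":[0,0,0],"fingers":1},{"linear":[0,0.168,0.054],"twist":[0,0,0],"fingers":1},{"linear":[0.03,0.168,0.054],"twist":[0,0,0],"fingers":1},{"linear":[0.06,0.168,0.054],"twist":[0,0,0],"fingers":1},{"linear":[0.07,0.168,0.054],"twist":[0,0,0],"fingers":1}]'; python3 -c "
from h import *
go(car(0,.022,.038),4)"
```

```text
time: 16.38
position: [0.5685, 0.0865, 0.1324]
tool_rot: [-0.062, 1.571, 0.059]
ft_force: [-0.9, -0.4, -1.6]
grip_width: 0.523
lin [0.0944, 0.0116, 0.0079] twist [0.4, -0.1, 0.1] phi 4.4
```

```bash
python3 -m creep '[{"linear":[0.02,0.01,0.006],"twist":[0,0,0],"fingers":1},{"linear":[0.05,0.01,0.006],"twist":[0,0,0],"fingers":1},{"linear":[0.075,0.01,0.006],"twist":[0,0,0],"fingers":1},{"linear":[0.09,0.01,0.006],"twist":[0,0,0],"fingers":1},{"linear":[0.09,0.01,0.006],"twist":[0,0,0],"fingers":1},{"linear":[0.09,0.01,0.006],"twist":[0,0,0],"fingers":-0.4},{"linear":[0.09,0.01,0.006],"twist":[0,0,0],"fingers":-0.4},{"linear":[0.09,0.01,0.006],"twist":[0,0,0],"fingers":-0.4}]'
python3 -m creep '[{"linear":[0,0,0],"twist":[0,0,0],"fingers":-0.4},{"linear":[-0.04,0,0],"twist":[0,0,0],"fingers":-0.4},{"linear":[-0.08,0,0],"twist":[0,0,0],"fingers":-0.4},{"linear":[-0.12,0,0],"twist":[0,0,0],"fingers":-0.4},{"linear":[-0.16,0,0],"twist":[0,0,0],"fingers":-0.4},{"linear":[-0.2,0,0],"twist":[0,0,0],"fingers":-0.4},{"linear":[-0.24,0,0],"twist":[0,0,0],"fingers":-0.4},{"linear":[-0.28,0,0],"twist":[0,0,0],"fingers":-0.4}]'; python3 -c "
from h import *
im,d=snap('top','t4');snap('side','s4')
s=st();print(s['joint_positions'])
# lid angle from side cloud: blue pixels
im=np.load('/tmp/side_im.npy');d=np.load('/tmp/side_d.npy');C=cloud('side',d)
h=cv2.cvtColor(im,cv2.COLOR_RGB2HSV);m=(h[...,0]>105)&(h[...,0]<125)&(h[...,1]>150)&(C[...,0]>.4)&(C[...,0]<.7)&(C[...,1]>.1)&(d>0)
P=C[m];c=np.cos(yaw);sn=np.sin(yaw);q=P[:,:2]-cc;ly=-sn*q[:,0]+c*q[:,1]
print(len(P),np.polyfit(P[:,2],ly,1),P[:,2].max(),ly.mean())
"
```

```text
time: 17.05
position: [0.5789, 0.0969, 0.0487]
tool_rot: [-0.058, 1.561, 0.06]
ft_force: [0.2, 0.5, 0.1]
grip_width: 0.653
time: 17.72
position: [0.5755, 0.0962, 0.33]
tool_rot: [-0.058, 1.562, 0.061]
ft_force: [1.3, 0.6, -0.8]
grip_width: 0.693
[-0.82589874  0.15962385  0.70857763  1.48774633 -0.10680602  1.51327774
 -0.04407426]
3847 [-2.65702968  0.53579724] 0.24462940039729475 0.17023298256590952
```

View pics/s4.png

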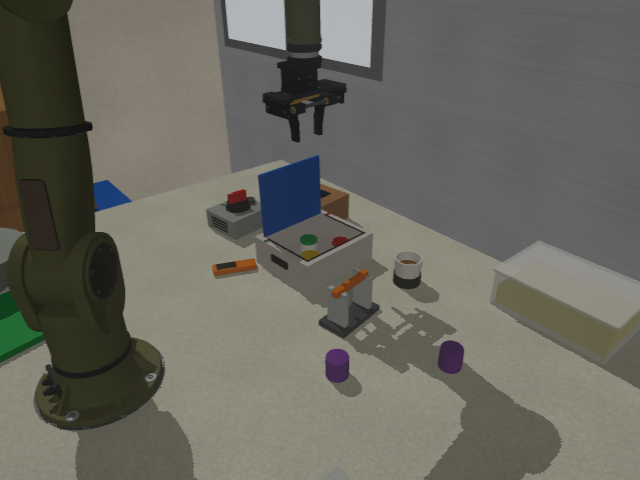

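All three pots show in the carrier in the side view: green (309,242), red (340,242), yellow (309,254). Next I'll check their heights, and remeasure the lid angle.

```bash
python3 -c "
from h import *
np.set_printoptions(precision=3,suppress=True)
im=np.load('/tmp/side_im.npy');d=np.load('/tmp/side_d.npy');C=cloud('side',d)
for u,v in [(309,239),(340,240),(309,254)]:
  print(C[v-2:v+3,u-3:u+4].reshape(-1,3).mean(0), C[v-2:v+3,u-3:u+4,2].std())
for u,v in [(263,180),(320,160),(265,230),(320,205),(290,200),(288,166)]:
  p=C[v,u];q=p[:2]-cc;print(u,v,p,'loc y',-np.sin(yaw)*q[0]+np.cos(yaw)*q[1])
print([x for x in nets.place_of('side','lid_edge')][:2])
snap('side','s4c',(230,140,400,300),4)
"
```

```text
[0.553 0.065 0.077] 0.10566279354705385
[0.631 0.034 0.059] 0.0032405529565799275
[0.526 0.031 0.059] 0.0012708248695753655
263 180 [0.486 0.154 0.227] loc y 0.08395440755237082
320 160 [ 1.496  1.181 -0.26 ] loc y 1.0349932874536227
265 230 [0.477 0.147 0.095] loc y 0.07796047782151072
320 205 [0.694 0.193 0.081] loc y 0.1077205399643324
290 200 [0.563 0.155 0.15 ] loc y 0.07912357356826084
288 166 [0.566 0.161 0.24 ] loc y 0.08536743506588276
[{'centre': [0.5739, 0.1697, 0.2459], 'conf': 0.95}, {'centre': [0.5303, 0.031, 0.0133], 'conf': 0.7}]
```

View pics/s4c.png

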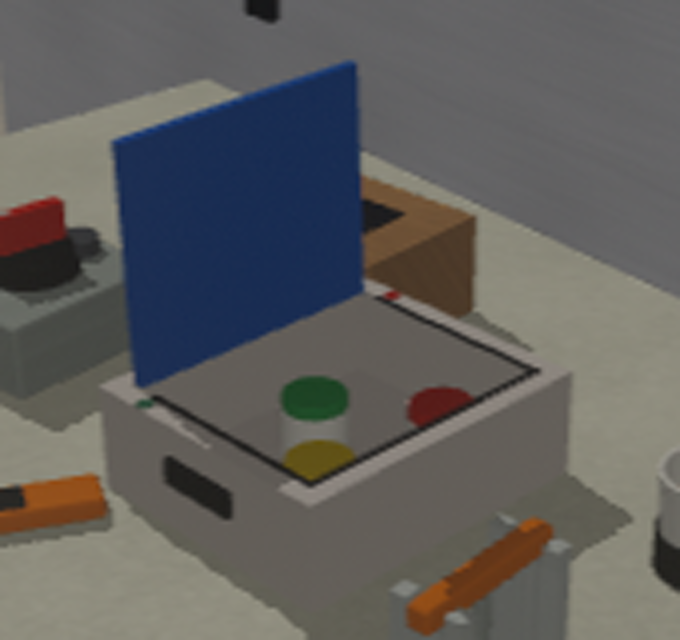

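```bash
python3 -m creep '[{"linear":[0,0.04,0],"twist":[0,0,0],"fingers":1},{"linear":[0,0.08,0],"twist":[0,0,0],"fingers":1},{"linear":[0,0.12,0],"twist":[0,0,0],"fingers":1},{"linear":[0,0.12,0],"twist":[0,0,0],"fingers":1},{"linear":[0.02,0.12,0],"twist":[0,0,0],"fingers":1},{"linear":[0.06,0.12,0],"twist":[0,0,0],"fingers":1},{"linear":[0.10,0.12,0],"twist":[0,0,0],"fingers":1},{"linear":[0.12,0.12,0],"twist":[0,0,0],"fingers":1}]' 30; python3 -c "
from h import *
go(car(0,.120,.212),4.2);snap('side','s5',(200,60,440,300),2.5)"
```

```text
time: 18.58
position: [0.564, 0.2152, 0.2003]
tool_rot: [-0.062, 1.572, 0.057]
ft_force: [-0.8, -0.2, -0.1]
grip_width: 0.177
lin [-0.0116, -0.0193, 0.0028] twist [0.2, -0.1, 0.2] phi 4.4
```

View pics/s5.png

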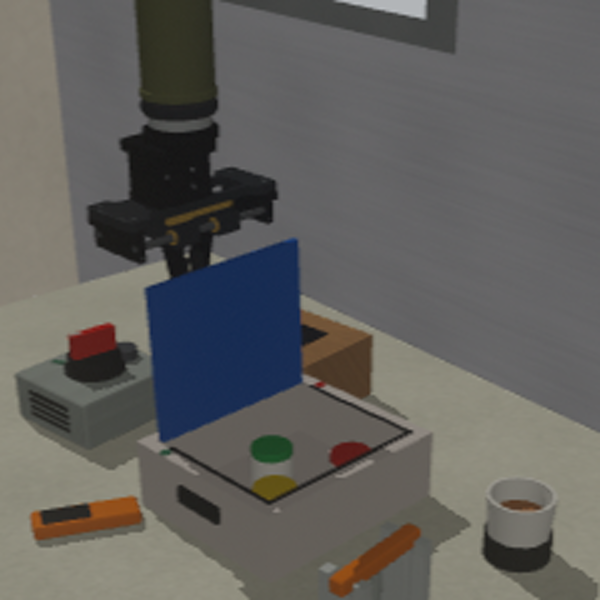

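Fingers are behind the lid, shown at (185,265) in the crop. Pushing it over.

```bash
python3 -m creep '[{"linear":[-0.012,-0.015,0],"twist":[0,0,0],"fingers":1},{"linear":[-0.012,-0.035,0],"twist":[0,0,0],"fingers":1},{"linear":[-0.012,-0.05,0],"twist":[0,0,0],"fingers":1},{"linear":[-0.010,-0.066,0],"twist":[0,0,0],"fingers":1},{"linear":[-0.004,-0.087,0],"twist":[0,0,0],"fingers":1}]'; python3 -c "
from h import *
go(car(0,.052,.204),4.2);go(car(0,.0325,.195),4.2);snap('side','s6',(200,60,440,300),2.5)"
```

```text
time: 19.05
position: [0.5754, 0.1299, 0.214]
tool_rot: [-0.057, 1.56, 0.064]
ft_force: [0.6, 2.0, 1.4]
grip_width: 0.005
lin [0.01, -0.0014, -0.0024] twist [0.2, 0.6, -0.2] phi 4.4
lin [0.0189, -0.0209, -0.0026] twist [0.2, 0.6, -0.2] phi 4.4
```

View pics/s6.png

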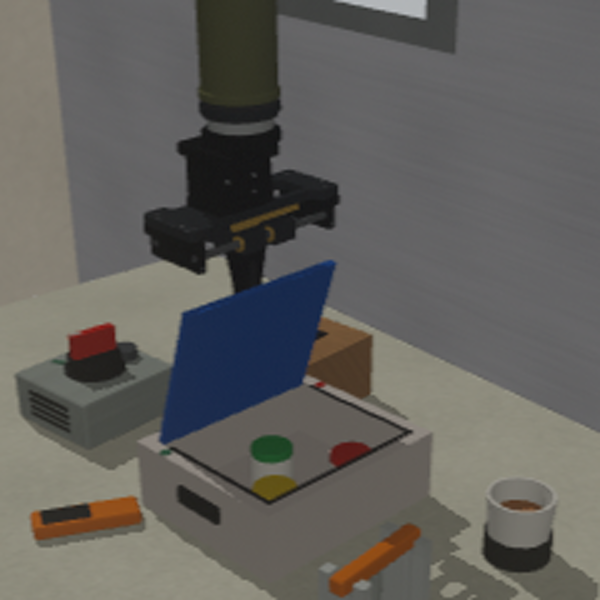

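```bash
python3 -m creep '[{"linear":[0.010,-0.01,0],"twist":[0,0.5,0],"fingers":1},{"linear":[0.019,-0.021,0],"twist":[0,0.5,0],"fingers":1},{"linear":[0.031,-0.039,0],"twist":[0,0.5,0],"fingers":1},{"linear":[0.047,-0.055,0],"twist":[0,0.5,0],"fingers":1},{"linear":[0.065,-0.067,0],"twist":[0,0.5,0],"fingers":1},{"linear":[0.084,-0.076,0],"twist":[0,0.5,0],"fingers":1},{"linear":[0.100,-0.082,0],"twist":[0,0.5,0],"fingers":1},{"linear":[0.108,-0.084,0],"twist":[0,0.5,0],"fingers":1}]'; python3 -c "
from h import *
go(car(0,-.03,.087),4.2);snap('side','s7',(200,60,440,300),2.5)"
```

```text
time: 19.77
position: [0.5801, 0.0438, 0.1013]
tool_rot: [-0.059, 1.575, 0.057]
ft_force: [-0.7, 0.1, 0.9]
grip_width: 0.003
lin [0.0143, 0.0028, -0.0006] twist [0.0, -0.3, 0.1] phi 4.2
```

View pics/s7.png

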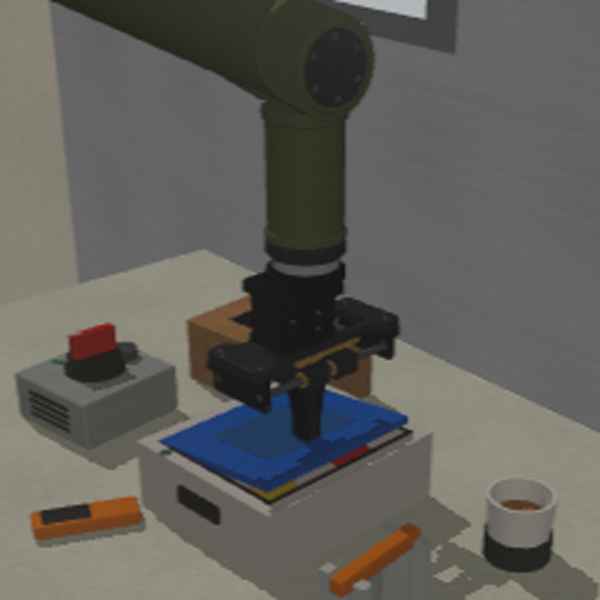

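```bash
python3 -m creep '[{"linear":[0.004,0,0],"twist":[0,0,0],"fingers":1},{"linear":[0.008,0,0],"twist":[0,0,0],"fingers":1},{"linear":[0.011,0,0],"twist":[0,0,0],"fingers":1},{"linear":[0.013,0,0],"twist":[0,0,0],"fingers":1},{"linear":[0.014,0,0],"twist":[0,0,0],"fingers":1}]';python3 -m creep '[{"linear":[0.001,0,0],"twist":[0,0,0],"fingers":1},{"linear":[0.002,0,0],"twist":[0,0,0],"fingers":1}]'
```

```text
time: 20.23
position: [0.5812, 0.0463, 0.0888]
tool_rot: [-0.06, 1.572, 0.06]
ft_force: [0.5, -1.2, 1.5]
grip_width: 0.009
time: 20.4
position: [0.5812, 0.0462, 0.0874]
tool_rot: [-0.06, 1.572, 0.06]
ft_force: [-2.3, 0.7, 10.9]
grip_width: 0.007
```

```bash
python3 -m creep '[{"linear":[0.001,0,0],"twist":[0,0,0],"fingers":1},{"linear":[0.001,0,0],"twist":[0,0,0],"fingers":1}]';python3 -m creep '[{"linear":[-0.03,0,0],"twist":[0,0,0],"fingers":1},{"linear":[-0.07,0,0],"twist":[0,0,0],"fingers":1},{"linear":[-0.11,0,0],"twist":[0,0,0],"fingers":1},{"linear":[-0.15,0,0],"twist":[0,0,0],"fingers":0},{"linear":[-0.17,0.03,0],"twist":[0,0,0],"fingers":0},{"linear":[-0.17,0.07,0],"twist":[0,0,0],"fingers":0},{"linear":[-0.17,0.11,0],"twist":[0,0,0],"fingers":0},{"linear":[-0.17,0.15,0],"twist":[0,0,0],"fingers":0}]'; python3 -c "
from h import *
np.set_printoptions(precision=4,suppress=True)
im,d=snap('top','t8',(80,140,340,320),3);im,d=snap('side','s8',(200,180,400,320),4)
C=cloud('side',d);h=cv2.cvtColor(im,cv2.COLOR_RGB2HSV);m=(h[...,0]>105)&(h[...,0]<125)&(h[...,1]>120)&(C[...,0]>.4)&(C[...,0]<.7)&(C[...,1]>-.05)&(d>0)
P=C[m];A=np.c_[P[:,:2]-cc,np.ones(len(P))];print(len(P),np.linalg.lstsq(A,P[:,2],rcond=None)[0])
for c in('top','side'):
  for l in('knob_grip','pump'): print(c,l,nets.place_of(c,l)[:2])
"
```

```text
time: 20.57
position: [0.5813, 0.0463, 0.0874]
tool_rot: [-0.059, 1.573, 0.061]
ft_force: [-3.2, -0.5, 11.3]
grip_width: 0.008
time: 21.23
position: [0.5696, 0.1973, 0.2564]
tool_rot: [-0.058, 1.573, 0.06]
ft_force: [1.5, 0.8, 0.2]
grip_width: 0.298
2654 [ 0.0304 -0.1945  0.0761]
top knob_grip []
top pump [{'centre': [0.6789, -0.0009, 0.0736], 'conf': 0.53}]
side knob_grip [{'centre': [0.5276, 0.3757, 0.0968], 'conf': 0.52}]
side pump [{'centre': [0.5301, 0.3717, 0.0017], 'conf': 0.65}]
```

View pics/t8.png

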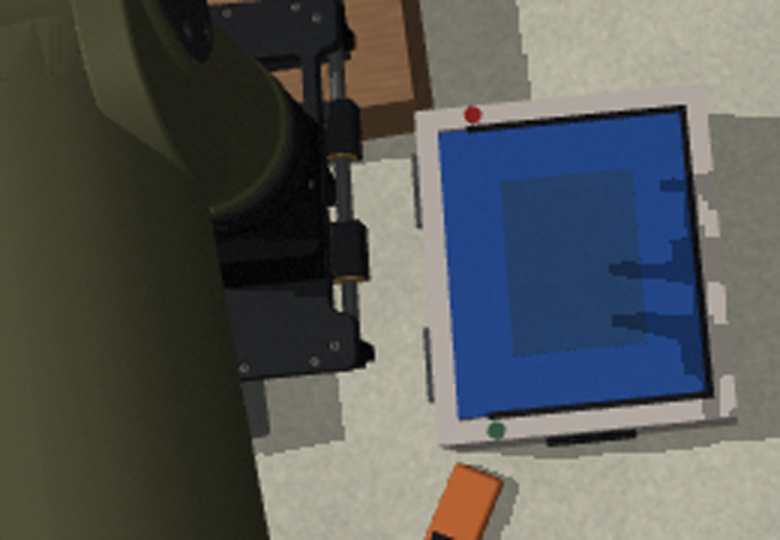

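View pics/s8.png

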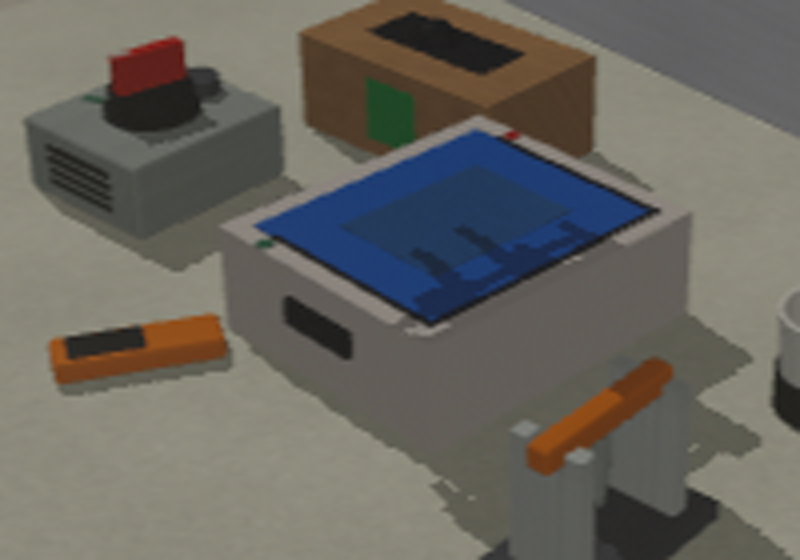

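The lid sits flush, with the black seam visible all round. The green dot is at (496,430) and the red dot at (473,115) in the top crop. Next is a robust numeric check of lid height, the seam points and the knob bar direction.

```bash
python3 -c "
from h import *
np.set_printoptions(precision=4,suppress=True)
im=np.load('/tmp/top_im.npy');d=np.load('/tmp/top_d.npy');C=cloud('top',d)
for n,(u,v) in dict(hinge=(236,230),mid=(270,230),free=(306,240),free2=(304,200),rimf=(317,265)).items(): print(n,np.median(C[v-2:v+3,u-2:u+3].reshape(-1,3),0))
h=cv2.cvtColor(im,cv2.COLOR_RGB2HSV)
for n,m in dict(red=((h[...,0]<8)|(h[...,0]>172))&(h[...,1]>140)&(h[...,2]>80),green=(h[...,0]>60)&(h[...,0]<95)&(h[...,1]>90)).items():
  mm=np.zeros_like(m); 
  u,v=(238,178) if n=='red' else (245,283)
  mm[v-8:v+8,u-8:u+8]=m[v-8:v+8,u-8:u+8]; P=C[mm]; P=P[abs(P[:,2]-.076)<.01]; q=P.mean(0)-np.append(cc,0); print(n,len(P),P.mean(0),'loc',q[0]*np.cos(yaw)+q[1]*np.sin(yaw),-q[0]*np.sin(yaw)+q[1]*np.cos(yaw))
# knob bar from side: red pixels
im=np.load('/tmp/side_im.npy');d=np.load('/tmp/side_d.npy');C=cloud('side',d);h=cv2.cvtColor(im,cv2.COLOR_RGB2HSV)
m=((h[...,0]<8)|(h[...,0]>172))&(h[...,1]>140)&(C[...,1]>.3)&(C[...,2]>.07)&(C[...,0]<.62)&(C[...,0]>.45)&(d>0)
P=C[m];print(len(P),P.min(0),P.max(0));t=P[P[:,2]>.1];print(cv2.minAreaRect((P[:,:2]*1000).astype(np.float32)))
w=np.linalg.eigh(np.cov(P[:,:2].T));print(w[1][:,1],np.degrees(np.arctan2(w[1][1,1],w[1][0,1])))
im=cv2.imread('pics/top0.png');cv2.imwrite('pics/pump0.png',cv2.resize(im[210:300,85:175],None,fx=6,fy=6,interpolation=cv2.INTER_CUBIC))
"
```

```text
hinge [0.5713 0.1463 0.0759]
mid [0.57   0.0775 0.0761]
free [0.548  0.005  0.0758]
free2 [0.6305 0.0077 0.0764]
rimf [ 0.4969 -0.0161  0.0773]
red 21 [0.6798 0.1446 0.0765] loc 0.10753803947967902 0.060409974929619165
green 16 [0.4645 0.1286 0.0767] loc -0.10835895857047538 0.06017449440694975
188 [0.4995 0.3612 0.0789] [0.5572 0.3806 0.1098]
((528.271484375, 371.18646240234375), (19.189239501953125, 57.597904205322266), 87.74641418457031)
[-0.9998  0.0214] 178.77472369148657
```

View pics/pump0.png

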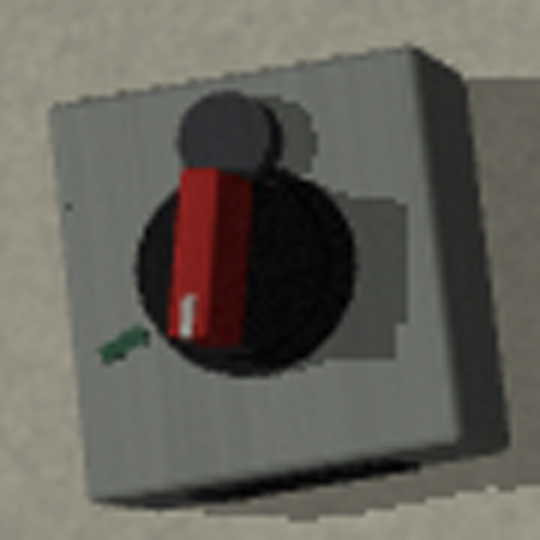

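Lid height is flat at 76 mm everywhere. The red bar lies roughly along world x with the white pointer at the -x end, and the green mark is clockwise of it at (125,345) in the crop. There is also a dark port just beyond the bar's +x end, so I'm checking its height.

```bash
python3 -c "
from h import *
np.set_printoptions(precision=4,suppress=True)
im=np.load('/tmp/side_im.npy');d=np.load('/tmp/side_d.npy');C=cloud('side',d)
for u,v in [(249,198),(252,198),(251,201),(253,203)]: print(C[v,u])
m=(C[...,0]>.45)&(C[...,0]<.62)&(C[...,1]>.3)&(C[...,1]<.45)&(C[...,2]>.1); P=C[m];print(len(P),P.max(0),P.min(0))
h=cv2.cvtColor(im,cv2.COLOR_RGB2HSV);r=((h[...,0]<8)|(h[...,0]>172))&(h[...,1]>140)&m
P=C[r];t=P[P[:,2]>.105];print(len(t),t.min(0),t.max(0),t.mean(0))
print(st()['joint_positions'])
go([.529,.374,.25],86)"
```

```text
[0.5775 0.3871 0.0691]
[0.5835 0.3798 0.0699]
[0.5706 0.365  0.0693]
[0.5764 0.3643 0.0612]
84 [0.5559 0.3828 0.1102] [0.4986 0.3645 0.1   ]
39 [0.5003 0.3645 0.1055] [0.5559 0.3806 0.1098] [0.5282 0.3709 0.1077]
[-0.909   0.2378  0.6411  1.5621 -0.1435  1.3932 -0.1812]
lin [0.0053, 0.1826, -0.0276] twist [-81.7, -0.2, -0.1] phi 4.3
```

```bash
python3 -m creep '[{"linear":[0,0.025,-0.004],"twist":[-7,0,0],"fingers":-1},{"linear":[0,0.05,-0.008],"twist":[-14,0,0],"fingers":-1},{"linear":[0,0.075,-0.012],"twist":[-21,0,0],"fingers":-1},{"linear":[0,0.1,-0.016],"twist":[-28,0,0],"fingers":-1},{"linear":[0,0.125,-0.02],"twist":[-35,0,0],"fingers":-1},{"linear":[0,0.15,-0.024],"twist":[-42,0,0],"fingers":-1},{"linear":[0,0.17,-0.026],"twist":[-49,0,0],"fingers":-1},{"linear":[0,0.182,-0.028],"twist":[-56,0,0],"fingers":-1}]' 20;python3 -m creep '[{"linear":[0,0,0],"twist":[-7,0,0],"fingers":-1},{"linear":[0.02,0,0],"twist":[-14,0,0],"fingers":-1},{"linear":[0.04,0,0],"twist":[-21,0,0],"fingers":-1},{"linear":[0.06,0,0],"twist":[-26,0,0],"fingers":-1},{"linear":[0.06,0,0],"twist":[-26,0,0],"fingers":-1}]'; python3 -c "
from h import *
go([.528,.372,.15],86);go([.528,.372,.091],86)
print(st()['joint_positions'])
snap('side','s9',(180,60,340,260),3.2)"
```

```text
time: 22.2
position: [0.5279, 0.3759, 0.2554]
tool_rot: [-0.823, 1.412, 0.827]
ft_force: [-0.5, -0.5, 0.2]
grip_width: 0.971
time: 22.62
position: [0.527, 0.3713, 0.1913]
tool_rot: [-1.161, 1.25, 1.165]
ft_force: [-0.8, -1.2, 0.1]
grip_width: 1.008
lin [0.0413, -0.0013, 0.001] twist [0.3, -0.3, -0.5] phi 86.3
lin [0.1003, -0.0018, 0.0014] twist [0.3, -0.3, -0.5] phi 86.3
[-0.93187666  0.34702792  0.3529037   1.52546659 -0.12283663  1.30128987
  0.94151645]
```

View pics/s9.png

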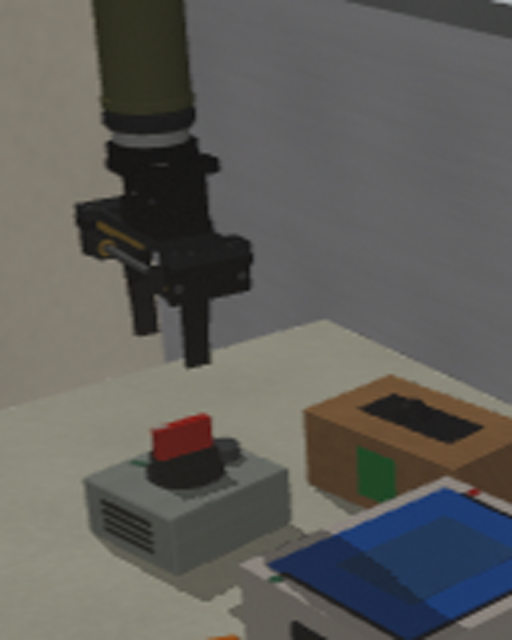

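```bash
python3 -m creep '[{"linear":[0.03,-0.002,0.001],"twist":[0,0,0],"fingers":-1},{"linear":[0.06,-0.002,0.001],"twist":[0,0,0],"fingers":-1},{"linear":[0.085,-0.002,0.001],"twist":[0,0,0],"fingers":-1},{"linear":[0.097,-0.002,0.001],"twist":[0,0,0],"fingers":-1},{"linear":[0.097,-0.002,0.001],"twist":[0,0,0],"fingers":-1}]'; python3 -m creep '[{"linear":[0,0,0],"twist":[0,0,0],"fingers":1},{"linear":[0,0,0],"twist":[0,0,0],"fingers":1},{"linear":[0,0,0],"twist":[0,0,0],"fingers":1},{"linear":[0,0,0],"twist":[0,0,0],"fingers":1},{"linear":[0,0,0],"twist":[0,0,0],"fingers":1},{"linear":[0,0,0],"twist":[0,0,0],"fingers":1},{"linear":[0,0,0],"twist":[0,0,0],"fingers":1},{"linear":[0,0,0],"twist":[0,0,0],"fingers":1}]' 20; python3 -c "
from h import *
go([.528,.372,.091],86);print(st()['ft_force'],st()['torque'])"
```

```text
time: 23.08
position: [0.529, 0.3741, 0.0967]
tool_rot: [-1.159, 1.247, 1.163]
ft_force: [-0.3, 0.1, 0.4]
grip_width: 0.997
time: 23.75
position: [0.5297, 0.3758, 0.0987]
tool_rot: [-1.161, 1.241, 1.164]
ft_force: [0.2, -0.3, -0.8]
grip_width: 0.478
lin [0.0077, 0.0014, -0.0039] twist [0.4, -0.0, -0.2] phi 86.4
[ 0.2355664  -0.25435104 -0.83630294] [ 0.04940721  0.00470825 -0.03009845]
```

```bash
python3 -m creep '[{"linear":[0.005,0,-0.003],"twist":[0,0,0],"fingers":1},{"linear":[0.005,0,-0.003],"twist":[0,0,0],"fingers":1},{"linear":[0.005,0,-0.003],"twist":[0,0,0],"fingers":1},{"linear":[0.005,0,-0.003],"twist":[0,0,0],"fingers":1},{"linear":[0.005,0,-0.003],"twist":[0,0,0],"fingers":1},{"linear":[0.005,0,-0.003],"twist":[0,0,0],"fingers":1}]' 20; python3 -c "
from h import *
go([.528,.372,.091],86);print(st()['ft_force'],st()['torque'])"
```

```text
time: 24.25
position: [0.5293, 0.3744, 0.0933]
tool_rot: [-1.16, 1.239, 1.166]
ft_force: [3.1, 5.2, -4.8]
grip_width: 0.157
lin [0.0023, 0.0011, -0.0025] twist [0.4, 0.1, -0.2] phi 86.4
[ 3.09517511  5.17503363 -4.79452503] [ 1.16149566 -0.34042799  0.027433  ]
```

Bar gripped at 13.7 mm. Pressing down.

```bash
python3 -m creep '[{"linear":[0.003,0,0],"twist":[0,0,0],"fingers":1},{"linear":[0.006,0,0],"twist":[0,0,0],"fingers":1},{"linear":[0.008,0,0],"twist":[0,0,0],"fingers":1},{"linear":[0.009,0,0],"twist":[0,0,0],"fingers":1},{"linear":[0.009,0,0],"twist":[0,0,0],"fingers":1}]' 40; python3 -c "
from h import *
go([.528,.372,.091],86);print(st()['ft_force'],st()['torque'])"
```

```text
time: 24.67
position: [0.5294, 0.3744, 0.0857]
tool_rot: [-1.16, 1.239, 1.166]
ft_force: [-2.5, 4.9, 6.3]
grip_width: 0.161
lin [-0.0053, 0.0012, -0.0025] twist [0.4, 0.1, -0.2] phi 86.4
[-2.45137785  4.93300558  6.31153974] [1.1301202  0.51849239 0.05087268]
```

```bash
python3 -m creep '[{"linear":[0.001,0,0],"twist":[0,0,0],"fingers":1},{"linear":[0.002,0,0],"twist":[0,0,0],"fingers":1},{"linear":[0.002,0,0],"twist":[5,0,0],"fingers":1},{"linear":[0.002,0,0],"twist":[10,0,0],"fingers":1},{"linear":[0.002,0,0],"twist":[16,0,0],"fingers":1},{"linear":[0.002,0,0],"twist":[22,0,0],"fingers":1},{"linear":[0.002,0,0],"twist":[28,0,0],"fingers":1},{"linear":[0.002,0,0],"twist":[34,0,0],"fingers":1}]' 40; python3 -c "
from h import *
go([.5294,.3744,.0837]);print(st()['ft_force'],st()['torque'])"
```

```text
time: 25.33
position: [0.5296, 0.375, 0.0851]
tool_rot: [-0.706, 1.452, 0.714]
ft_force: [-3.3, 4.2, 9.7]
grip_width: 0.155
lin [0.0014, -0.0002, -0.0006] twist [0.0, 0.1, -0.2] phi 52.1
[-3.28319313  4.19300634  9.72960519] [1.05575063 0.75191232 0.04218603]
```

```bash
python3 -m creep '[{"linear":[0,0,0],"twist":[6,0,0],"fingers":1},{"linear":[0,0,0],"twist":[12,0,0],"fingers":1},{"linear":[0,0,0],"twist":[18,0,0],"fingers":1},{"linear":[0,0,0],"twist":[24,0,0],"fingers":1},{"linear":[0,0,0],"twist":[27,0,0],"fingers":1}]' 40; python3 -c "
from h import *
go([.5294,.3744,.0837]);print(st()['ft_force'],st()['torque'])"
```

```text
time: 25.75
position: [0.53, 0.3753, 0.0852]
tool_rot: [-0.342, 1.543, 0.349]
ft_force: [-1.6, 5.2, 10.4]
grip_width: 0.162
lin [0.0015, -0.0006, -0.0009] twist [0.0, 0.0, -0.2] phi 25.2
[-1.58256493  5.23773888 10.35742112] [1.15215777 0.58223435 0.77216407]
```

```bash
python3 -m creep '[{"linear":[0,0,0],"twist":[2,0,0],"fingers":1},{"linear":[0,0,0],"twist":[4,0,0],"fingers":1},{"linear":[0,0,0],"twist":[4,0,0],"fingers":1},{"linear":[0,0,0],"twist":[4,0,0],"fingers":1}]' 40; python3 -c "
from h import *
go([.5294,.3744,.0837]);print(st()['ft_force'],st()['torque'])"
```

```text
time: 26.08
position: [0.5301, 0.3751, 0.0851]
tool_rot: [-0.293, 1.551, 0.298]
ft_force: [-2.3, 5.1, 9.5]
grip_width: 0.172
lin [0.0014, -0.0004, -0.0009] twist [0.0, 0.0, -0.2] phi 21.6
[-2.28941434  5.13482223  9.49971736] [1.0222961  0.44090047 0.9918306 ]
```

At the stop, since the reaction torque is rising. Releasing.

```bash
python3 -m creep '[{"linear":[0,0,0],"twist":[-2,0,0],"fingers":-0.2},{"linear":[0,0,0],"twist":[-2,0,0],"fingers":-0.2},{"linear":[0,0,0],"twist":[-2,0,0],"fingers":-0.2},{"linear":[0,0,0],"twist":[-2,0,0],"fingers":-0.2},{"linear":[0,0,0],"twist":[-2,0,0],"fingers":-0.2},{"linear":[-0.03,0,0],"twist":[-2,0,0],"fingers":-0.2},{"linear":[-0.07,0,0],"twist":[-2,0,0],"fingers":-0.2},{"linear":[-0.11,0,0],"twist":[-2,0,0],"fingers":-0.2}]' 30
python3 -m creep '[{"linear":[-0.04,0,0],"twist":[-2,0,0],"fingers":-0.2},{"linear":[-0.04,-0.04,0],"twist":[-9,0,0],"fingers":-0.2},{"linear":[-0.04,-0.08,0],"twist":[-16,0,0],"fingers":-0.2},{"linear":[-0.04,-0.12,0],"twist":[-23,0,0],"fingers":-0.2},{"linear":[-0.04,-0.16,0],"twist":[-30,0,0],"fingers":-0.2},{"linear":[-0.04,-0.2,0],"twist":[-37,0,0],"fingers":-0.2},{"linear":[-0.04,-0.24,0],"twist":[-44,0,0],"fingers":-0.2},{"linear":[-0.04,-0.28,0],"twist":[-51,0,0],"fingers":-0.2}]'; python3 -c "
from h import *
np.set_printoptions(precision=4,suppress=True)
im,d=snap('top','t10',(85,200,175,300),5);snap('side','s10')
for c in('top','side'):
  for l in('knob_grip','probe','probe_tip','rest'): print(c,l,[(x['centre'],x['conf']) for x in nets.place_of(c,l)[:2]])
C=cloud('top',d);h=cv2.cvtColor(im,cv2.COLOR_RGB2HSV);m=(h[...,0]>5)&(h[...,0]<14)&(h[...,1]>170)&(abs(C[...,2]-.098)<.006)&(C[...,1]<-.1)&(C[...,1]>-.22)&(C[...,0]<.6)&(C[...,0]>.38)
P=C[m];print(len(P),P.mean(0),cv2.minAreaRect((P[:,:2]*1000).astype(np.float32)))
m=(C[...,0]>.45)&(C[...,0]<.62)&(C[...,1]>.3)&(C[...,2]>.1)&(C[...,2]<.12);P=C[m];print(len(P),cv2.minAreaRect((P[:,:2]*1000).astype(np.float32)),P[:,2].mean())
go([.487,-.16,.25],90)
"
```

```text
time: 26.75
position: [0.5294, 0.3697, 0.1921]
tool_rot: [-0.322, 1.554, 0.315]
ft_force: [1.6, 0.5, 0.9]
grip_width: 0.583
time: 27.42
position: [0.6399, 0.1137, 0.2317]
tool_rot: [-1.002, 1.334, 1.003]
ft_force: [0.6, 0.6, 0.4]
grip_width: 0.598
top knob_grip [([0.5284, 0.3755, 0.0977], 0.61)]
top probe [([0.4917, -0.1637, 0.0925], 0.95)]
top probe_tip [([0.4872, -0.1638, 0.0285], 0.94)]
top rest [([0.491, -0.1593, -0.0004], 0.64)]
side knob_grip [([0.4863, -0.0113, 0.0721], 0.66), ([0.3919, 0.172, 0.001], 0.64)]
side probe [([0.4859, -0.1571, 0.0919], 0.79), ([0.4881, -0.1606, 0.0011], 0.23)]
side probe_tip [([0.4895, -0.1594, 0.0278], 0.62), ([0.6733, 0.1417, 0.0772], 0.26)]
side rest [([0.486, -0.1619, 0.0046], 0.7)]
448 [ 0.4849 -0.1612  0.0979] ((485.52667236328125, -161.19126892089844), (108.05741882324219, 15.938873291015625), 9.724800109863281)
233 ((527.99365234375, 373.95953369140625), (15.495002746582031, 56.63812255859375), 29.506553649902344) 0.10713347169407178
lin [-0.0173, 0.0694, -0.3107] twist [-16.1, -0.0, -0.2] phi 73.9
```

View pics/t10.png

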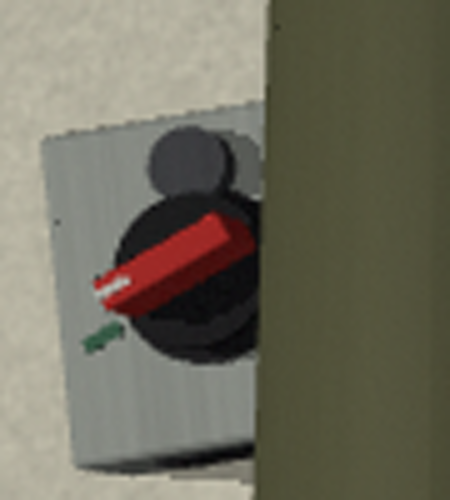

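View pics/s10.png

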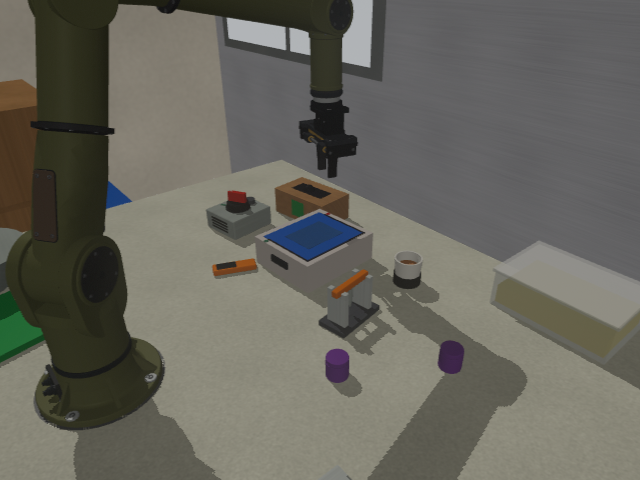

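```bash
python3 -c "
from h import *
d=np.load('/tmp/top_d.npy');im=np.load('/tmp/top_im.npy');C=cloud('top',d);h=cv2.cvtColor(im,cv2.COLOR_RGB2HSV)
m=(h[...,0]>55)&(h[...,0]<95)&(h[...,1]>80);m[:,:85]=0;m[:,125:]=0;m[:250]=0;m[290:]=0
P=C[m];q=P[:,:2].mean(0);print(len(P),P.mean(0),np.degrees(np.arctan2(q[1]-.374,q[0]-.528)))
m=(abs(C[...,2]-.058)<.004)&(C[...,1]>.28)&(C[...,0]<.62)&(C[...,0]>.43);P=C[m];print(len(P))
e=[]
for x in np.arange(.48,.58,.01):
  s=P[abs(P[:,0]-x)<.005]; e.append((x,s[:,1].max()))
e=np.array(e);print(e,np.degrees(np.arctan(np.polyfit(e[:,0],e[:,1],1)[0])))
r=((h[...,0]<8)|(h[...,0]>172))&(h[...,1]>140)&(C[...,1]>.3)&(C[...,2]>.1)&(C[...,0]<.62);P=C[r];print(len(P),cv2.fitLine((P[:,:2]*1000).astype(np.float32),cv2.DIST_L2,0,.01,.01).ravel())
"
```

```text
18 [0.50356916 0.41674479 0.05960528] 119.75018373651933
1654
[[0.48       0.4323703 ]
 [0.49       0.43185447]
 [0.5        0.43466025]
 [0.51       0.43476604]
 [0.52       0.43773521]
 [0.53       0.43864421]
 [0.54       0.44079592]
 [0.55       0.4415209 ]
 [0.56       0.4439975 ]
 [0.57       0.44496065]] 8.67050677926684
212 [ 5.1265669e-01 -8.5859370e-01  5.2852429e+02  3.7099338e+02]
```

The pointer is at 119.5–121° and the green mark at 119.8°; the bar top is back at 107 mm, so the knob is at its stop and sprung up. Now the probe: centre (0.4855, -0.161), bar azimuth about 10°.

```bash
python3 -c "
from h import *
go([.4855,-.161,.2],100)"; python3 -m creep '[{"linear":[0,0.008,-0.038],"twist":[-6,0,0],"fingers":-0.2},{"linear":[0,0.016,-0.077],"twist":[-12,0,0],"fingers":-0.2},{"linear":[0,0.025,-0.116],"twist":[-18,0,0],"fingers":-0.2},{"linear":[0,0.034,-0.155],"twist":[-24,0,0],"fingers":-0.2},{"linear":[0,0.043,-0.194],"twist":[-26,0,0],"fingers":-0.2},{"linear":[0,0.052,-0.233],"twist":[-26,0,0],"fingers":-0.2},{"linear":[0,0.061,-0.272],"twist":[-26,0,0],"fingers":-0.2},{"linear":[0,0.069,-0.31],"twist":[-26,0,0],"fingers":-0.2}]'; python3 -c "
from h import *
go([.4855,-.161,.15],100);print(st()['joint_positions'])
im,d=snap('top','t11',(340,200,460,340),4)
C=cloud('top',d);h=cv2.cvtColor(im,cv2.COLOR_RGB2HSV)"
```

```text
lin [0.0327, 0.0704, -0.312] twist [-26.1, -0.0, -0.2] phi 73.9
time: 28.58
position: [0.4862, -0.1617, 0.2331]
tool_rot: [-1.333, 1.124, 1.338]
ft_force: [0.5, 0.8, 0.5]
grip_width: 0.6
lin [0.0831, 0.0004, 0.0007] twist [-0.1, 0.0, -0.2] phi 99.9
[-0.40045158  0.01633635  0.68293844  1.80744558 -0.01002096  1.32427062
  2.02820846]
```

View pics/t11.png

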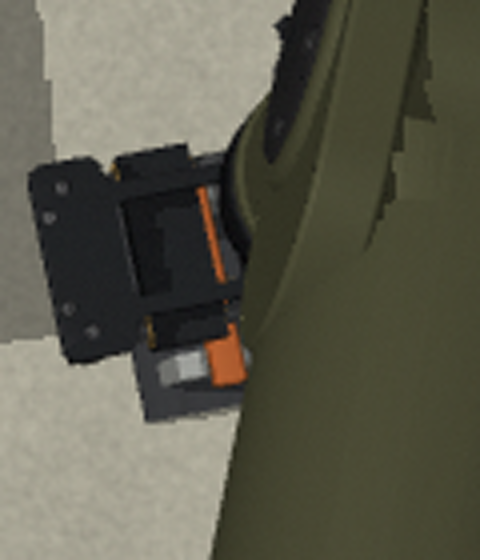

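Gripper is aligned with the bar, visible at (225,360) in the crop. Descending, then grasping.

```bash
python3 -m creep '[{"linear":[0.035,0,0],"twist":[0,0,0],"fingers":-0.2},{"linear":[0.07,0,0],"twist":[0,0,0],"fingers":-0.2},{"linear":[0.10,0,0],"twist":[0,0,0],"fingers":-0.2},{"linear":[0.125,0,0],"twist":[0,0,0],"fingers":-0.2},{"linear":[0.143,0,0],"twist":[0,0,0],"fingers":-0.2},{"linear":[0.149,0,0],"twist":[0,0,0],"fingers":-0.2},{"linear":[0.149,0,0],"twist":[0,0,0],"fingers":-0.2}]'; python3 -c "
from h import *
go([.4855,-.161,.082],99.7);print(st()['ft_force'])"
```

```text
time: 29.22
position: [0.486, -0.1599, 0.0826]
tool_rot: [-1.332, 1.127, 1.34]
ft_force: [0.1, 0.6, 1.1]
grip_width: 0.603
lin [0.0006, 0.0007, -0.001] twist [0.2, 0.0, -0.4] phi 99.9
[0.12422691 0.5576472  1.08777202]
```

```bash
python3 -m creep '[{"linear":[0,0,-0.001],"twist":[0,0,0],"fingers":1},{"linear":[0,0,-0.001],"twist":[0,0,0],"fingers":1},{"linear":[0,0,-0.001],"twist":[0,0,0],"fingers":1},{"linear":[0,0,-0.001],"twist":[0,0,0],"fingers":1},{"linear":[0,0,-0.001],"twist":[0,0,0],"fingers":1},{"linear":[0,0,-0.001],"twist":[0,0,0],"fingers":1},{"linear":[0,0,-0.001],"twist":[0,0,0],"fingers":1},{"linear":[0,0,-0.001],"twist":[0,0,0],"fingers":1}]' 30; python3 -c "
from h import *
print(st()['ft_force'],st()['torque'])"
```

```text
time: 29.88
position: [0.4873, -0.1618, 0.0842]
tool_rot: [-1.333, 1.125, 1.337]
ft_force: [-1.3, -0.9, 3.0]
grip_width: 0.182
[-1.25148362 -0.87426406  2.96136343] [ 0.10336523  0.1258807  -0.00512636]
```

```bash
python3 -m creep '[{"linear":[-0.01,0,0],"twist":[0,0,0],"fingers":1},{"linear":[-0.03,0,0],"twist":[0,0,0],"fingers":1},{"linear":[-0.06,0,0],"twist":[0,0,0],"fingers":1},{"linear":[-0.09,0,0],"twist":[0,0,0],"fingers":1},{"linear":[-0.12,0,0],"twist":[0,0,0],"fingers":1},{"linear":[-0.13,0,0],"twist":[0,0,0],"fingers":1}]'; python3 -c "
from h import *
np.set_printoptions(precision=4,suppress=True)
s=st();print(s['grip_width'],s['position'],s['ft_force'])
snap('side','s12',(260,140,440,340),3.3)
for c in ('side',):
  for l in('probe_tip','probe'): print(c,l,[(x['centre'],x['conf']) for x in nets.place_of(c,l)[:2]])
for n,(x,y) in dict(s0=(-.0995,.06),s1=(-.099,-.011),s2=(-.099,-.083),s3=(0,-.083),s4=(.099,-.083),s5=(.099,-.011),s6=(.0995,.06)).items(): print(n,car(x,y,.076))
"
```

```text
time: 30.38
position: [0.4894, -0.1627, 0.2187]
tool_rot: [-1.336, 1.122, 1.331]
ft_force: [1.0, 0.4, -0.7]
grip_width: 0.18
0.17962639233656233 [ 0.4894 -0.1627  0.2187] [ 0.9702  0.3804 -0.698 ]
side probe_tip [([0.4918, -0.1638, 0.1635], 0.93)]
side probe [([0.4895, -0.1614, 0.2285], 0.83), ([0.5314, 0.3773, 0.0964], 0.4)]
s0 [0.4734 0.1291 0.076 ]
s1 [0.4791 0.0583 0.076 ]
s2 [ 0.4843 -0.0135  0.076 ]
s3 [ 0.5831 -0.0063  0.076 ]
s4 [0.6818 0.0009 0.076 ]
s5 [0.6765 0.0727 0.076 ]
s6 [0.6719 0.1436 0.076 ]
```

View pics/s12.png

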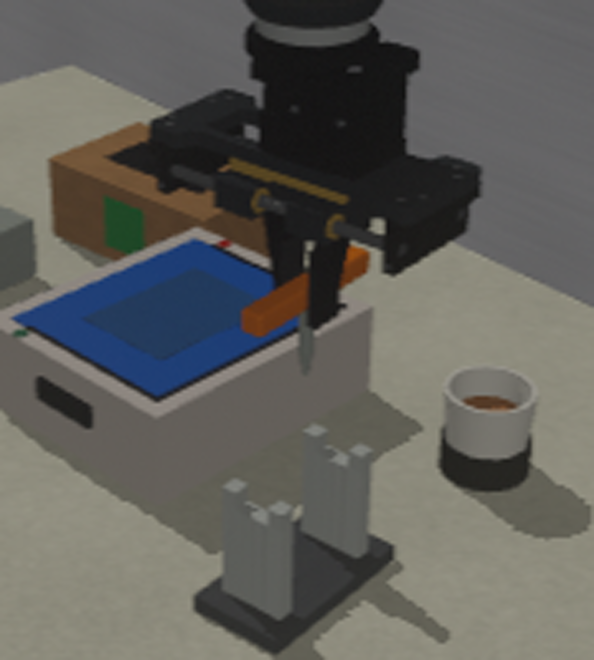

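```bash
python3 -c "
from h import *
go([.4725,.1291,.2],99.7)"
```

```text
lin [0.0143, -0.0346, 0.2892] twist [0.1, 0.0, -0.1] phi 99.8
```

```bash
python3 -m creep '[{"linear":[0,-0.004,0.03],"twist":[0,0,0],"fingers":1},{"linear":[0,-0.008,0.068],"twist":[0,0,0],"fingers":1},{"linear":[0,-0.013,0.106],"twist":[0,0,0],"fingers":1},{"linear":[0,-0.017,0.144],"twist":[0,0,0],"fingers":1},{"linear":[0,-0.022,0.182],"twist":[0,0,0],"fingers":1},{"linear":[0.0,-0.026,0.22],"twist":[0,0,0],"fingers":1},{"linear":[0.007,-0.031,0.258],"twist":[0,0,0],"fingers":1},{"linear":[0.014,-0.0346,0.289],"twist":[0,0,0],"fingers":1}]'; python3 -m creep '[{"linear":[0.01,0,0],"twist":[0,0,0],"fingers":1},{"linear":[0.03,0,0],"twist":[0,0,0],"fingers":1},{"linear":[0.04,0,0],"twist":[0,0,0],"fingers":1},{"linear":[0.04,0,0],"twist":[0,0,0],"fingers":1}]'; python3 -c "
from h import *
go([.4725,.1291,.134],99.7)
snap('side','s13',(230,140,410,300),4)
for l in('probe_tip','probe','seam_0'): print(l,[(x['centre'],x['conf']) for x in nets.place_of('side',l)[:7]])"
```

```text
time: 31.2
position: [0.4706, 0.1318, 0.1977]
tool_rot: [-1.333, 1.127, 1.341]
ft_force: [0.8, 0.3, -1.2]
grip_width: 0.181
time: 31.53
position: [0.4693, 0.1275, 0.1557]
tool_rot: [-1.331, 1.134, 1.341]
ft_force: [-1.6, 0.2, -0.5]
grip_width: 0.181
lin [0.0217, -0.0036, 0.001] twist [0.1, -0.1, -0.6] phi 99.8
probe_tip [([0.4716, 0.1274, 0.0995], 0.57)]
probe [([0.4739, 0.1298, 0.166], 0.55), ([0.4864, 0.0576, 0.0695], 0.55)]
seam_0 [([0.6727, 0.1418, 0.0763], 0.97), ([0.4845, 0.0599, 0.0745], 0.93), ([0.6769, 0.0742, 0.0723], 0.84), ([0.4753, 0.1277, 0.0732], 0.83), ([0.5869, -0.0076, 0.0795], 0.76), ([0.6817, -0.0002, 0.0763], 0.72)]
```

View pics/s13.png

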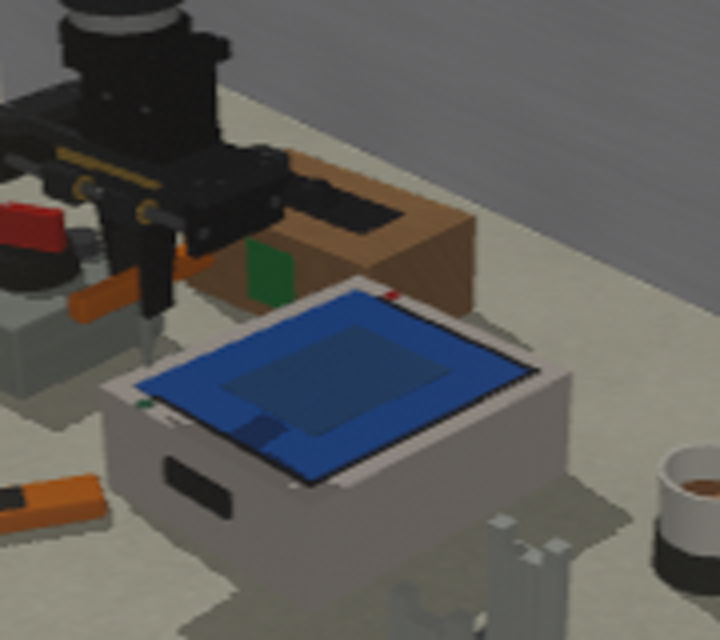

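```bash
python3 -m creep '[{"linear":[0.005,-0.004,0.001],"twist":[0,0,-0.5],"fingers":1},{"linear":[0.012,-0.004,0.001],"twist":[0,0,-0.5],"fingers":1},{"linear":[0.018,-0.004,0.001],"twist":[0,0,-0.5],"fingers":1},{"linear":[0.02,-0.004,0.001],"twist":[0,0,-0.5],"fingers":1},{"linear":[0.02,-0.004,0.001],"twist":[0,0,-0.5],"fingers":1},{"linear":[0.02,-0.004,0.001],"twist":[0,0,-0.5],"fingers":1},{"linear":[0.02,-0.004,0.001],"twist":[0,0,-0.5],"fingers":1}]'; python3 -c "
from h import *
go([.4725,.1291,.134],99.7)
print(st()['ft_force'])
snap('side','s14',(230,180,350,280),6)
for l in('probe_tip','probe'): print(l,[(x['centre'],x['conf']) for x in nets.place_of('side',l)[:7]])"
```

```text
time: 32.32
position: [0.4761, 0.1306, 0.14]
tool_rot: [-1.336, 1.119, 1.33]
ft_force: [0.2, 0.7, -0.8]
grip_width: 0.181
lin [0.006, 0.0038, -0.0009] twist [0.1, 0.0, 0.3] phi 99.8
[ 0.19571871  0.69864006 -0.80003939]
probe_tip [([0.4805, 0.1314, 0.0839], 0.49)]
probe [([0.4784, 0.132, 0.1503], 0.51)]
```

View pics/s14.png

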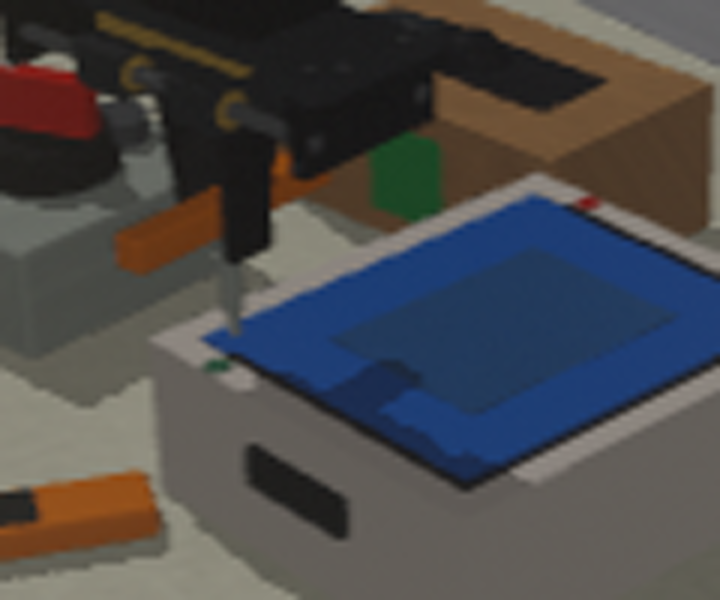

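```bash
python3 -m creep '[{"linear":[0.002,0.002,-0.001],"twist":[0,0,0.3],"fingers":1},{"linear":[0.004,0.004,-0.001],"twist":[0,0,0.3],"fingers":1},{"linear":[0.0055,0.0045,-0.001],"twist":[0,0,0.3],"fingers":1},{"linear":[0.0055,0.0045,-0.001],"twist":[0,0,0.3],"fingers":1},{"linear":[0.0055,0.0045,-0.001],"twist":[0,0,0.3],"fingers":1},{"linear":[0.0055,0.0045,-0.001],"twist":[0,0,0.3],"fingers":1},{"linear":[0.0055,0.0045,-0.001],"twist":[0,0,0.3],"fingers":1}]'; python3 -c "
from h import *
go([.4725,.1291,.134],99.7)
print(st()['ft_force'])
snap('side','s15',(230,180,350,280),6)
snap('top','t15',(200,150,340,310),4)
for l in('probe_tip',): print(l,[(x['centre'],x['conf']) for x in nets.place_of('side',l)[:7]])"
```

```text
time: 33.05
position: [0.4718, 0.1289, 0.1344]
tool_rot: [-1.334, 1.123, 1.334]
ft_force: [0.2, -0.0, -0.6]
grip_width: 0.18
lin [0.0004, -0.0008, 0.0001] twist [0.1, 0.0, 0.0] phi 99.8
[ 0.21566183 -0.00765465 -0.62653882]
probe_tip [([0.4727, 0.127, 0.0792], 0.8), ([0.4724, 0.1304, 0.1434], 0.64), ([0.585, -0.0013, 0.0743], 0.37)]
```

View pics/s15.png

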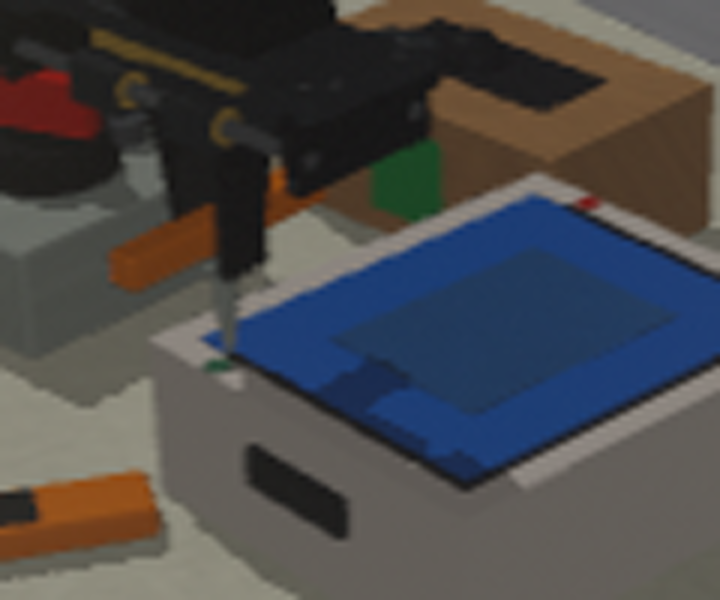

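The tip is right at the start of the seam beside the green dot (232,350 in the crop), about 3 mm up. Starting the trace.

```bash
python3 -m creep '[{"linear":[0,0.0002,-0.0026],"twist":[0,0,0],"fingers":1},{"linear":[0,0.0004,-0.0051],"twist":[0,0,0],"fingers":1},{"linear":[0,0.0007,-0.0077],"twist":[0,0,0],"fingers":1},{"linear":[0,0.0009,-0.0102],"twist":[0,0,0],"fingers":1},{"linear":[0,0.0011,-0.0128],"twist":[0,0,0],"fingers":1},{"linear":[0,0.0013,-0.0153],"twist":[0,0,0],"fingers":1},{"linear":[0,0.0016,-0.0179],"twist":[0,0,0],"fingers":1},{"linear":[0,0.0018,-0.0204],"twist":[0,0,0],"fingers":1}]'
python3 -m creep '[{"linear":[0,0.0002,-0.0026],"twist":[0,0,0],"fingers":1},{"linear":[0,0.0004,-0.0051],"twist":[0,0,0],"fingers":1},{"linear":[0,0.0007,-0.0077],"twist":[0,0,0],"fingers":1},{"linear":[0,0.0009,-0.0102],"twist":[0,0,0],"fingers":1},{"linear":[0,0.0011,-0.0128],"twist":[0,0,0],"fingers":1},{"linear":[0,0.0013,-0.0153],"twist":[0,0,0],"fingers":1},{"linear":[0,0.0016,-0.0179],"twist":[0,0,0],"fingers":1},{"linear":[0,0.0018,-0.0204],"twist":[0,0,0],"fingers":1}]'
python3 -m creep '[{"linear":[0,0.0002,-0.0026],"twist":[0,0,0],"fingers":1},{"linear":[0,0.0004,-0.0051],"twist":[0,0,0],"fingers":1},{"linear":[0,0.0007,-0.0077],"twist":[0,0,0],"fingers":1},{"linear":[0,0.0009,-0.0102],"twist":[0,0,0],"fingers":1},{"linear":[0,0.0011,-0.0128],"twist":[0,0,0],"fingers":1},{"linear":[0,0.0013,-0.0153],"twist":[0,0,0],"fingers":1},{"linear":[0,0.0016,-0.0179],"twist":[0,0,0],"fingers":1},{"linear":[0,0.0018,-0.0204],"twist":[0,0,0],"fingers":1}]'
python3 -c "
from h import *
p=car(-.099,-.083,.1342); go([p[0]-.001,p[1],p[2]],99.7)
print(car(-.099,-.001,0))
snap('side','s16',(230,180,350,280),6)
for l in('probe_tip',): print(l,[(x['centre'],x['conf']) for x in nets.place_of('side',l)[:3]])"
```

```text
time: 33.87
position: [0.4734, 0.1081, 0.1343]
tool_rot: [-1.334, 1.123, 1.334]
ft_force: [0.6, -0.3, -0.8]
grip_width: 0.181
time: 34.53
position: [0.4751, 0.0878, 0.1343]
tool_rot: [-1.334, 1.123, 1.334]
ft_force: [-1.0, -0.5, -0.2]
grip_width: 0.182
time: 35.2
position: [0.4768, 0.0673, 0.1343]
tool_rot: [-1.334, 1.123, 1.334]
ft_force: [-0.1, -0.4, -0.9]
grip_width: 0.18
lin [0.0001, 0.0073, -0.0808] twist [0.1, 0.0, 0.0] phi 99.8
[0.4783366  0.06828208 0.        ]
probe_tip [([0.4772, 0.0664, 0.0773], 0.6)]
```

View pics/s16.png

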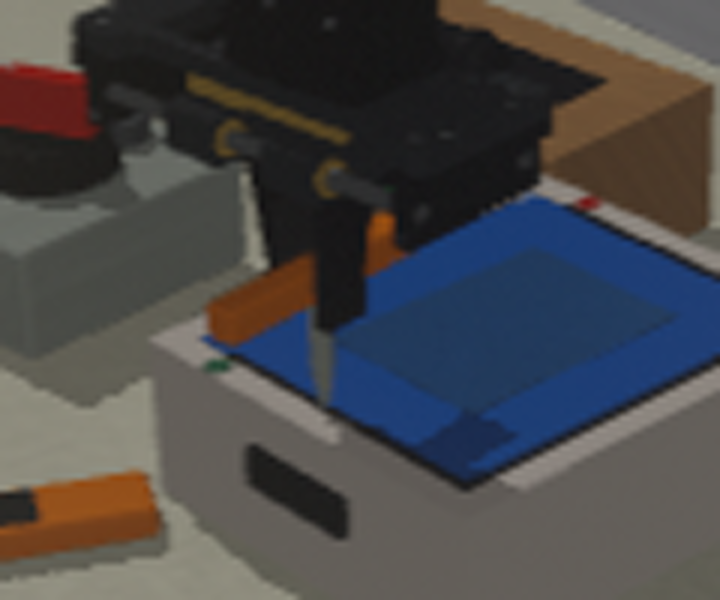

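The tip is on the seam (325,400). Next: 81 mm to the near corner, in 4 calls.

```bash
python3 -m creep '[{"linear":[0,0.0002,-0.0026],"twist":[0,0,0],"fingers":1},{"linear":[0,0.0004,-0.0051],"twist":[0,0,0],"fingers":1},{"linear":[0,0.0007,-0.0077],"twist":[0,0,0],"fingers":1},{"linear":[0,0.0009,-0.0102],"twist":[0,0,0],"fingers":1},{"linear":[0,0.0011,-0.0128],"twist":[0,0,0],"fingers":1},{"linear":[0,0.0013,-0.0153],"twist":[0,0,0],"fingers":1},{"linear":[0,0.0016,-0.0179],"twist":[0,0,0],"fingers":1},{"linear":[0,0.0018,-0.0204],"twist":[0,0,0],"fingers":1}]'
python3 -m creep '[{"linear":[0,0.0002,-0.0026],"twist":[0,0,0],"fingers":1},{"linear":[0,0.0004,-0.0051],"twist":[0,0,0],"fingers":1},{"linear":[0,0.0007,-0.0077],"twist":[0,0,0],"fingers":1},{"linear":[0,0.0009,-0.0102],"twist":[0,0,0],"fingers":1},{"linear":[0,0.0011,-0.0128],"twist":[0,0,0],"fingers":1},{"linear":[0,0.0013,-0.0153],"twist":[0,0,0],"fingers":1},{"linear":[0,0.0016,-0.0179],"twist":[0,0,0],"fingers":1},{"linear":[0,0.0018,-0.0204],"twist":[0,0,0],"fingers":1}]'
python3 -m creep '[{"linear":[0,0.0002,-0.0026],"twist":[0,0,0],"fingers":1},{"linear":[0,0.0004,-0.0051],"twist":[0,0,0],"fingers":1},{"linear":[0,0.0007,-0.0077],"twist":[0,0,0],"fingers":1},{"linear":[0,0.0009,-0.0102],"twist":[0,0,0],"fingers":1},{"linear":[0,0.0011,-0.0128],"twist":[0,0,0],"fingers":1},{"linear":[0,0.0013,-0.0153],"twist":[0,0,0],"fingers":1},{"linear":[0,0.0016,-0.0179],"twist":[0,0,0],"fingers":1},{"linear":[0,0.0018,-0.0204],"twist":[0,0,0],"fingers":1}]'
python3 -m creep '[{"linear":[0,0.0002,-0.0026],"twist":[0,0,0],"fingers":1},{"linear":[0,0.0004,-0.0051],"twist":[0,0,0],"fingers":1},{"linear":[0,0.0007,-0.0077],"twist":[0,0,0],"fingers":1},{"linear":[0,0.0009,-0.0102],"twist":[0,0,0],"fingers":1},{"linear":[0,0.0011,-0.0128],"twist":[0,0,0],"fingers":1},{"linear":[0,0.0013,-0.0153],"twist":[0,0,0],"fingers":1},{"linear":[0,0.0016,-0.0179],"twist":[0,0,0],"fingers":1},{"linear":[0,0.0018,-0.0204],"twist":[0,0,0],"fingers":1}]'
python3 -c "
from h import *
for x in(-.099,.099):
  p=car(x,-.083,.1342); go([p[0]-.001,p[1],p[2]],99.7)
snap('side','s17',(250,180,370,280),6)
for l in('probe_tip','seam_2'): print(l,[(x['centre'],x['conf']) for x in nets.place_of('side',l)[:7]])"
```

```text
time: 35.97
position: [0.4785, 0.0469, 0.1343]
tool_rot: [-1.334, 1.123, 1.334]
ft_force: [0.4, 1.1, -0.9]
grip_width: 0.185
time: 36.63
position: [0.4802, 0.0265, 0.1342]
tool_rot: [-1.334, 1.123, 1.334]
ft_force: [-0.3, 0.1, -1.1]
grip_width: 0.177
time: 37.3
position: [0.4819, 0.0061, 0.1343]
tool_rot: [-1.334, 1.123, 1.334]
ft_force: [0.3, -0.2, -1.2]
grip_width: 0.181
time: 37.97
position: [0.4836, -0.0143, 0.1343]
tool_rot: [-1.334, 1.123, 1.334]
ft_force: [-0.2, 0.3, -0.9]
grip_width: 0.183
lin [0.0001, 0.0001, 0.0008] twist [0.1, 0.0, 0.0] phi 99.8
lin [0.0001, -0.1969, -0.0186] twist [0.1, 0.0, 0.0] phi 99.8
probe_tip [([0.4854, -0.015, 0.0795], 0.63), ([0.6832, -0.1509, -0.0017], 0.54)]
seam_2 [([0.4832, 0.0618, 0.0749], 0.95), ([0.6769, 0.0726, 0.0746], 0.93), ([0.4875, -0.0116, 0.0712], 0.77), ([0.6811, 0.0037, 0.0751], 0.74), ([0.4739, 0.1263, 0.0742], 0.58), ([0.5834, -0.0095, 0.0791], 0.58)]
```

View pics/s17.png

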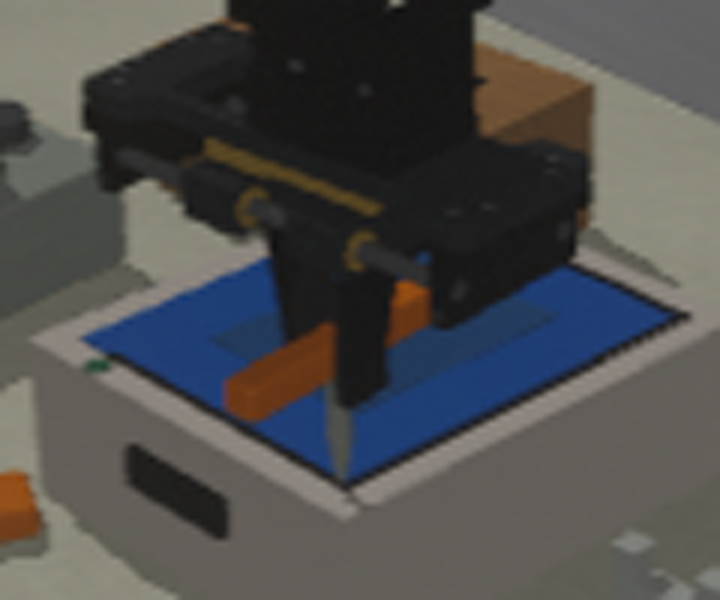

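The tip is at the near corner (345,480). Next is the side across from the hinge.

```bash
python3 -m creep '[{"linear":[0,-0.0025,-0.0002],"twist":[0,0,0],"fingers":1},{"linear":[0,-0.0049,-0.0005],"twist":[0,0,0],"fingers":1},{"linear":[0,-0.0074,-0.0007],"twist":[0,0,0],"fingers":1},{"linear":[0,-0.0099,-0.0009],"twist":[0,0,0],"fingers":1},{"linear":[0,-0.0123,-0.0012],"twist":[0,0,0],"fingers":1},{"linear":[0,-0.0148,-0.0014],"twist":[0,0,0],"fingers":1},{"linear":[0,-0.0172,-0.0016],"twist":[0,0,0],"fingers":1},{"linear":[0,-0.0197,-0.0019],"twist":[0,0,0],"fingers":1}]'
python3 -m creep '[{"linear":[0,-0.0025,-0.0002],"twist":[0,0,0],"fingers":1},{"linear":[0,-0.0049,-0.0005],"twist":[0,0,0],"fingers":1},{"linear":[0,-0.0074,-0.0007],"twist":[0,0,0],"fingers":1},{"linear":[0,-0.0099,-0.0009],"twist":[0,0,0],"fingers":1},{"linear":[0,-0.0123,-0.0012],"twist":[0,0,0],"fingers":1},{"linear":[0,-0.0148,-0.0014],"twist":[0,0,0],"fingers":1},{"linear":[0,-0.0172,-0.0016],"twist":[0,0,0],"fingers":1},{"linear":[0,-0.0197,-0.0019],"twist":[0,0,0],"fingers":1}]'
python3 -m creep '[{"linear":[0,-0.0025,-0.0002],"twist":[0,0,0],"fingers":1},{"linear":[0,-0.0049,-0.0005],"twist":[0,0,0],"fingers":1},{"linear":[0,-0.0074,-0.0007],"twist":[0,0,0],"fingers":1},{"linear":[0,-0.0099,-0.0009],"twist":[0,0,0],"fingers":1},{"linear":[0,-0.0123,-0.0012],"twist":[0,0,0],"fingers":1},{"linear":[0,-0.0148,-0.0014],"twist":[0,0,0],"fingers":1},{"linear":[0,-0.0172,-0.0016],"twist":[0,0,0],"fingers":1},{"linear":[0,-0.0197,-0.0019],"twist":[0,0,0],"fingers":1}]'
python3 -m creep '[{"linear":[0,-0.0025,-0.0002],"twist":[0,0,0],"fingers":1},{"linear":[0,-0.0049,-0.0005],"twist":[0,0,0],"fingers":1},{"linear":[0,-0.0074,-0.0007],"twist":[0,0,0],"fingers":1},{"linear":[0,-0.0099,-0.0009],"twist":[0,0,0],"fingers":1},{"linear":[0,-0.0123,-0.0012],"twist":[0,0,0],"fingers":1},{"linear":[0,-0.0148,-0.0014],"twist":[0,0,0],"fingers":1},{"linear":[0,-0.0172,-0.0016],"twist":[0,0,0],"fingers":1},{"linear":[0,-0.0197,-0.0019],"twist":[0,0,0],"fingers":1}]'
python3 -m creep '[{"linear":[0,-0.0025,-0.0002],"twist":[0,0,0],"fingers":1},{"linear":[0,-0.0049,-0.0005],"twist":[0,0,0],"fingers":1},{"linear":[0,-0.0074,-0.0007],"twist":[0,0,0],"fingers":1},{"linear":[0,-0.0099,-0.0009],"twist":[0,0,0],"fingers":1},{"linear":[0,-0.0123,-0.0012],"twist":[0,0,0],"fingers":1},{"linear":[0,-0.0148,-0.0014],"twist":[0,0,0],"fingers":1},{"linear":[0,-0.0172,-0.0016],"twist":[0,0,0],"fingers":1},{"linear":[0,-0.0197,-0.0019],"twist":[0,0,0],"fingers":1}]'
python3 -c "
from h import *
for x in(0,.099):
  p=car(x,-.083,.1342); go([p[0]-.001,p[1],p[2]],99.7)
snap('side','s18',(280,180,400,280),6)
for l in('probe_tip',): print(l,[(x['centre'],x['conf']) for x in nets.place_of('side',l)[:7]])"
```

```text
time: 38.78
position: [0.5036, -0.0125, 0.1342]
tool_rot: [-1.334, 1.123, 1.334]
ft_force: [0.2, -0.2, 0.8]
grip_width: 0.178
time: 39.45
position: [0.5233, -0.011, 0.1342]
tool_rot: [-1.334, 1.123, 1.334]
ft_force: [-0.5, 0.5, -0.5]
grip_width: 0.182
time: 40.12
position: [0.543, -0.0095, 0.1342]
tool_rot: [-1.334, 1.123, 1.334]
ft_force: [0.6, -0.6, -1.5]
grip_width: 0.186
time: 40.78
position: [0.5628, -0.008, 0.1342]
tool_rot: [-1.334, 1.123, 1.334]
ft_force: [-0.5, 0.0, -1.0]
grip_width: 0.177
time: 41.45
position: [0.5825, -0.0065, 0.1342]
tool_rot: [-1.334, 1.123, 1.334]
ft_force: [-0.2, -0.7, -0.9]
grip_width: 0.179
lin [0.0, 0.0004, 0.0003] twist [0.1, 0.0, 0.0] phi 99.8
lin [0.0, -0.0981, -0.0094] twist [0.1, 0.0, 0.0] phi 99.8
probe_tip [([0.5839, -0.0073, 0.0785], 0.78)]
```

View pics/s18.png

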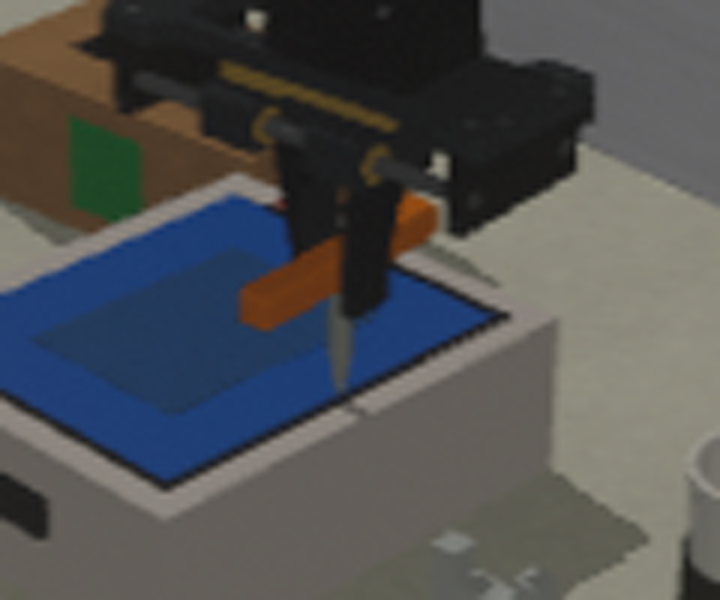

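The tip is on the seam mid-side (343,388). Continuing to the far corner.

```bash
python3 -m creep '[{"linear":[0,-0.0025,-0.0002],"twist":[0,0,0],"fingers":1},{"linear":[0,-0.0049,-0.0005],"twist":[0,0,0],"fingers":1},{"linear":[0,-0.0074,-0.0007],"twist":[0,0,0],"fingers":1},{"linear":[0,-0.0099,-0.0009],"twist":[0,0,0],"fingers":1},{"linear":[0,-0.0123,-0.0012],"twist":[0,0,0],"fingers":1},{"linear":[0,-0.0148,-0.0014],"twist":[0,0,0],"fingers":1},{"linear":[0,-0.0172,-0.0016],"twist":[0,0,0],"fingers":1},{"linear":[0,-0.0197,-0.0019],"twist":[0,0,0],"fingers":1}]'
python3 -m creep '[{"linear":[0,-0.0025,-0.0002],"twist":[0,0,0],"fingers":1},{"linear":[0,-0.0049,-0.0005],"twist":[0,0,0],"fingers":1},{"linear":[0,-0.0074,-0.0007],"twist":[0,0,0],"fingers":1},{"linear":[0,-0.0099,-0.0009],"twist":[0,0,0],"fingers":1},{"linear":[0,-0.0123,-0.0012],"twist":[0,0,0],"fingers":1},{"linear":[0,-0.0148,-0.0014],"twist":[0,0,0],"fingers":1},{"linear":[0,-0.0172,-0.0016],"twist":[0,0,0],"fingers":1},{"linear":[0,-0.0197,-0.0019],"twist":[0,0,0],"fingers":1}]'
python3 -m creep '[{"linear":[0,-0.0025,-0.0002],"twist":[0,0,0],"fingers":1},{"linear":[0,-0.0049,-0.0005],"twist":[0,0,0],"fingers":1},{"linear":[0,-0.0074,-0.0007],"twist":[0,0,0],"fingers":1},{"linear":[0,-0.0099,-0.0009],"twist":[0,0,0],"fingers":1},{"linear":[0,-0.0123,-0.0012],"twist":[0,0,0],"fingers":1},{"linear":[0,-0.0148,-0.0014],"twist":[0,0,0],"fingers":1},{"linear":[0,-0.0172,-0.0016],"twist":[0,0,0],"fingers":1},{"linear":[0,-0.0197,-0.0019],"twist":[0,0,0],"fingers":1}]'
python3 -m creep '[{"linear":[0,-0.0025,-0.0002],"twist":[0,0,0],"fingers":1},{"linear":[0,-0.0049,-0.0005],"twist":[0,0,0],"fingers":1},{"linear":[0,-0.0074,-0.0007],"twist":[0,0,0],"fingers":1},{"linear":[0,-0.0099,-0.0009],"twist":[0,0,0],"fingers":1},{"linear":[0,-0.0123,-0.0012],"twist":[0,0,0],"fingers":1},{"linear":[0,-0.0148,-0.0014],"twist":[0,0,0],"fingers":1},{"linear":[0,-0.0172,-0.0016],"twist":[0,0,0],"fingers":1},{"linear":[0,-0.0197,-0.0019],"twist":[0,0,0],"fingers":1}]'
python3 -m creep '[{"linear":[0,-0.0025,-0.0002],"twist":[0,0,0],"fingers":1},{"linear":[0,-0.0049,-0.0005],"twist":[0,0,0],"fingers":1},{"linear":[0,-0.0074,-0.0007],"twist":[0,0,0],"fingers":1},{"linear":[0,-0.0099,-0.0009],"twist":[0,0,0],"fingers":1},{"linear":[0,-0.0123,-0.0012],"twist":[0,0,0],"fingers":1},{"linear":[0,-0.0148,-0.0014],"twist":[0,0,0],"fingers":1},{"linear":[0,-0.0172,-0.0016],"twist":[0,0,0],"fingers":1},{"linear":[0,-0.0195,-0.0018],"twist":[0,0,0],"fingers":1}]'
python3 -c "
from h import *
for x,y in((.099,-.083),(.0995,.06)):
  p=car(x,y,.1342); go([p[0]-.001,p[1],p[2]],99.7)
snap('side','s19',(300,160,420,260),6)
for l in('probe_tip','seam_4'): print(l,[(x['centre'],x['conf']) for x in nets.place_of('side',l)[:7]])"
```

```text
time: 42.22
position: [0.6022, -0.0051, 0.1342]
tool_rot: [-1.334, 1.123, 1.334]
ft_force: [0.3, 0.3, -0.4]
grip_width: 0.179
time: 42.88
position: [0.622, -0.0036, 0.1342]
tool_rot: [-1.334, 1.123, 1.334]
ft_force: [0.0, -0.6, -0.3]
grip_width: 0.185
time: 43.55
position: [0.6417, -0.0021, 0.1342]
tool_rot: [-1.334, 1.123, 1.334]
ft_force: [0.2, 0.1, -1.0]
grip_width: 0.181
time: 44.22
position: [0.6614, -0.0006, 0.1342]
tool_rot: [-1.334, 1.123, 1.334]
ft_force: [-0.7, -0.3, -0.3]
grip_width: 0.177
time: 44.88
position: [0.681, 0.0009, 0.1342]
tool_rot: [-1.334, 1.123, 1.334]
ft_force: [-0.3, 0.2, -1.1]
grip_width: 0.184
lin [0.0, 0.0002, 0.0] twist [0.1, 0.0, 0.0] phi 99.8
lin [0.0001, -0.0144, 0.1423] twist [0.1, 0.0, 0.0] phi 99.8
probe_tip [([0.684, 0.0012, 0.0814], 0.52), ([0.6783, 0.0713, 0.0765], 0.19)]
seam_4 [([0.6773, 0.0749, 0.0763], 0.95), ([0.4854, 0.0588, 0.0747], 0.83), ([0.6725, 0.1422, 0.0752], 0.83), ([0.5834, -0.0049, 0.0795], 0.8), ([0.4754, 0.1263, 0.0736], 0.69), ([0.3918, 0.1742, 0.0009], 0.67), ([0.6825, 0.0021, 0.074], 0.63)]
```

View pics/s19.png

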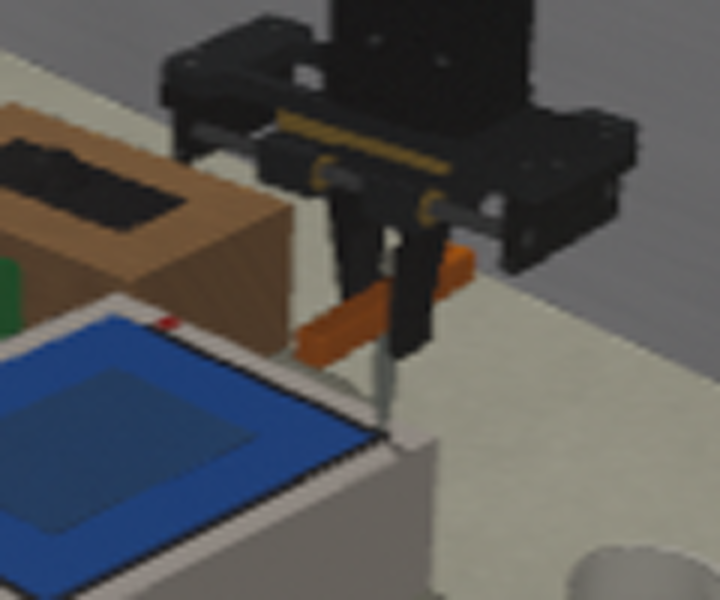

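The tip is at the far corner (382,425). Last side, up to the red dot.

```bash
python3 -m creep '[{"linear":[0,-0.0002,0.0026],"twist":[0,0,0],"fingers":1},{"linear":[0,-0.0005,0.0051],"twist":[0,0,0],"fingers":1},{"linear":[0,-0.0008,0.0077],"twist":[0,0,0],"fingers":1},{"linear":[0,-0.001,0.0102],"twist":[0,0,0],"fingers":1},{"linear":[0,-0.0013,0.0127],"twist":[0,0,0],"fingers":1},{"linear":[0,-0.0016,0.0152],"twist":[0,0,0],"fingers":1},{"linear":[0,-0.0018,0.0178],"twist":[0,0,0],"fingers":1},{"linear":[0,-0.0021,0.0203],"twist":[0,0,0],"fingers":1}]'
python3 -m creep '[{"linear":[0,-0.0002,0.0026],"twist":[0,0,0],"fingers":1},{"linear":[0,-0.0005,0.0051],"twist":[0,0,0],"fingers":1},{"linear":[0,-0.0008,0.0077],"twist":[0,0,0],"fingers":1},{"linear":[0,-0.001,0.0102],"twist":[0,0,0],"fingers":1},{"linear":[0,-0.0013,0.0127],"twist":[0,0,0],"fingers":1},{"linear":[0,-0.0016,0.0152],"twist":[0,0,0],"fingers":1},{"linear":[0,-0.0018,0.0178],"twist":[0,0,0],"fingers":1},{"linear":[0,-0.0021,0.0203],"twist":[0,0,0],"fingers":1}]'
python3 -m creep '[{"linear":[0,-0.0002,0.0026],"twist":[0,0,0],"fingers":1},{"linear":[0,-0.0005,0.0051],"twist":[0,0,0],"fingers":1},{"linear":[0,-0.0008,0.0077],"twist":[0,0,0],"fingers":1},{"linear":[0,-0.001,0.0102],"twist":[0,0,0],"fingers":1},{"linear":[0,-0.0013,0.0127],"twist":[0,0,0],"fingers":1},{"linear":[0,-0.0016,0.0152],"twist":[0,0,0],"fingers":1},{"linear":[0,-0.0018,0.0178],"twist":[0,0,0],"fingers":1},{"linear":[0,-0.0021,0.0203],"twist":[0,0,0],"fingers":1}]'
python3 -m creep '[{"linear":[0,-0.0002,0.0026],"twist":[0,0,0],"fingers":1},{"linear":[0,-0.0005,0.0051],"twist":[0,0,0],"fingers":1},{"linear":[0,-0.0008,0.0077],"twist":[0,0,0],"fingers":1},{"linear":[0,-0.001,0.0102],"twist":[0,0,0],"fingers":1},{"linear":[0,-0.0013,0.0127],"twist":[0,0,0],"fingers":1},{"linear":[0,-0.0016,0.0152],"twist":[0,0,0],"fingers":1},{"linear":[0,-0.0018,0.0178],"twist":[0,0,0],"fingers":1},{"linear":[0,-0.0021,0.0203],"twist":[0,0,0],"fingers":1}]'
python3 -c "
from h import *
for x,y in((.0995,.06),):
  p=car(x,y,.1342); go([p[0]-.001,p[1],p[2]],99.7)
snap('side','s20',(280,160,400,260),6)
for l in('probe_tip',): print(l,[(x['centre'],x['conf']) for x in nets.place_of('side',l)[:7]])"
```

```text
time: 45.7
position: [0.6793, 0.0216, 0.1343]
tool_rot: [-1.334, 1.123, 1.334]
ft_force: [0.0, -0.2, -0.9]
grip_width: 0.18
time: 46.37
position: [0.6779, 0.0419, 0.1343]
tool_rot: [-1.334, 1.123, 1.334]
ft_force: [-0.0, -0.1, -1.5]
grip_width: 0.181
time: 47.03
position: [0.6765, 0.0623, 0.1343]
tool_rot: [-1.334, 1.123, 1.334]
ft_force: [0.1, 0.2, -0.5]
grip_width: 0.178
time: 47.7
position: [0.6751, 0.0826, 0.1343]
tool_rot: [-1.334, 1.123, 1.334]
ft_force: [-0.0, -0.3, -1.2]
grip_width: 0.179
lin [0.0001, -0.0062, 0.0609] twist [0.1, 0.0, 0.0] phi 99.8
probe_tip [([0.6765, 0.0806, 0.0774], 0.5)]
```

View pics/s20.png

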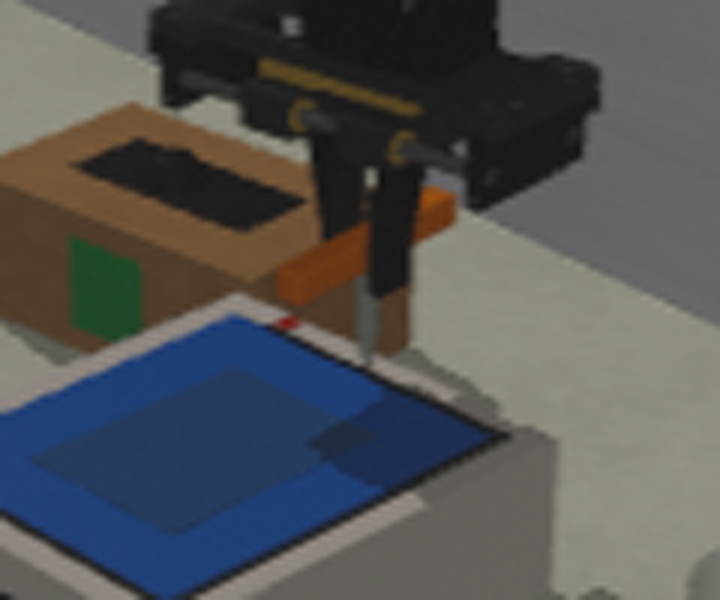

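```bash
python3 -m creep '[{"linear":[0,-0.0002,0.0026],"twist":[0,0,0],"fingers":1},{"linear":[0,-0.0005,0.0051],"twist":[0,0,0],"fingers":1},{"linear":[0,-0.0008,0.0077],"twist":[0,0,0],"fingers":1},{"linear":[0,-0.001,0.0102],"twist":[0,0,0],"fingers":1},{"linear":[0,-0.0013,0.0127],"twist":[0,0,0],"fingers":1},{"linear":[0,-0.0016,0.0152],"twist":[0,0,0],"fingers":1},{"linear":[0,-0.0018,0.0178],"twist":[0,0,0],"fingers":1},{"linear":[0,-0.0021,0.0203],"twist":[0,0,0],"fingers":1}]'
python3 -m creep '[{"linear":[0,-0.0002,0.0026],"twist":[0,0,0],"fingers":1},{"linear":[0,-0.0005,0.0051],"twist":[0,0,0],"fingers":1},{"linear":[0,-0.0008,0.0077],"twist":[0,0,0],"fingers":1},{"linear":[0,-0.001,0.0102],"twist":[0,0,0],"fingers":1},{"linear":[0,-0.0013,0.0127],"twist":[0,0,0],"fingers":1},{"linear":[0,-0.0016,0.0152],"twist":[0,0,0],"fingers":1},{"linear":[0,-0.0018,0.0178],"twist":[0,0,0],"fingers":1},{"linear":[0,-0.0021,0.0203],"twist":[0,0,0],"fingers":1}]'
python3 -m creep '[{"linear":[0,-0.0002,0.0026],"twist":[0,0,0],"fingers":1},{"linear":[0,-0.0005,0.0051],"twist":[0,0,0],"fingers":1},{"linear":[0,-0.0008,0.0077],"twist":[0,0,0],"fingers":1},{"linear":[0,-0.001,0.0102],"twist":[0,0,0],"fingers":1},{"linear":[0,-0.0013,0.0127],"twist":[0,0,0],"fingers":1},{"linear":[0,-0.0016,0.0152],"twist":[0,0,0],"fingers":1},{"linear":[0,-0.0018,0.0178],"twist":[0,0,0],"fingers":1},{"linear":[0,-0.0021,0.0203],"twist":[0,0,0],"fingers":1}]'
python3 -m creep '[{"linear":[0,0,0],"twist":[0,0,0],"fingers":1},{"linear":[0,0,0],"twist":[0,0,0],"fingers":1},{"linear":[0,0,0],"twist":[0,0,0],"fingers":1},{"linear":[0,0,0],"twist":[0,0,0],"fingers":1},{"linear":[0,0,0],"twist":[0,0,0],"fingers":1},{"linear":[0,0,0],"twist":[0,0,0],"fingers":1}]'
python3 -c "
from h import *
snap('side','s21',(280,160,400,260),6)
for l in('probe_tip','seam_6'): print(l,[(x['centre'],x['conf']) for x in nets.place_of('side',l)[:7]])"
```

```text
time: 48.47
position: [0.6737, 0.103, 0.1343]
tool_rot: [-1.334, 1.123, 1.334]
ft_force: [-0.3, 0.3, 0.5]
grip_width: 0.18
time: 49.13
position: [0.6724, 0.1233, 0.1343]
tool_rot: [-1.334, 1.123, 1.334]
ft_force: [0.5, 0.4, -1.0]
grip_width: 0.176
time: 49.8
position: [0.671, 0.1437, 0.1343]
tool_rot: [-1.334, 1.123, 1.334]
ft_force: [0.5, -0.1, -1.6]
grip_width: 0.178
time: 50.3
position: [0.6711, 0.1432, 0.1343]
tool_rot: [-1.334, 1.123, 1.334]
ft_force: [-0.0, 0.8, -0.6]
grip_width: 0.18
probe_tip [([0.6748, 0.1445, 0.0792], 0.59)]
seam_6 [([0.6822, 0.0037, 0.0767], 0.77), ([0.4838, 0.0579, 0.0735], 0.71), ([0.4873, -0.0118, 0.0693], 0.67), ([0.6771, 0.0703, 0.0733], 0.67), ([0.6745, 0.1436, 0.0743], 0.59), ([0.5851, -0.0069, 0.0833], 0.58)]
```

View pics/s21.png

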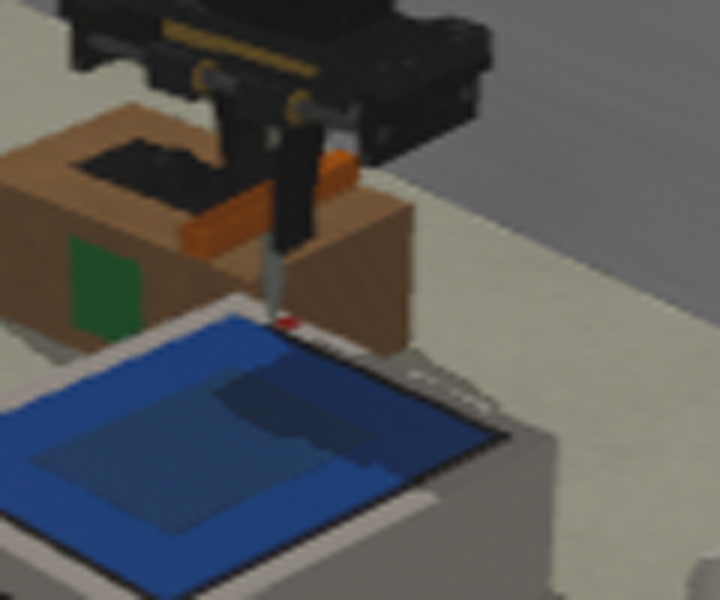

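The tip ended at the red dot (275,320). Returning the probe to its rest.

```bash
python3 -m creep '[{"linear":[-0.03,0,0],"twist":[0,0,0],"fingers":1},{"linear":[-0.06,0,0],"twist":[0,0,0],"fingers":1},{"linear":[-0.085,0,0],"twist":[0,0,0],"fingers":1},{"linear":[-0.085,0,0],"twist":[0,0,0],"fingers":1}]'; python3 -c "
from h import *
go([.4873,-.1618,.22],99.9)"
```

```text
time: 50.78
position: [0.6741, 0.1435, 0.2261]
tool_rot: [-1.337, 1.114, 1.327]
ft_force: [0.5, 0.1, 0.1]
grip_width: 0.181
lin [0.0034, 0.236, -0.269] twist [-0.1, 0.1, 0.6] phi 99.8
```

```bash
python3 -m creep '[{"linear":[0,0.024,-0.027],"twist":[0,0,0],"fingers":1},{"linear":[0,0.05,-0.057],"twist":[0,0,0],"fingers":1},{"linear":[0,0.077,-0.088],"twist":[0,0,0],"fingers":1},{"linear":[0,0.104,-0.119],"twist":[0,0,0],"fingers":1},{"linear":[0,0.131,-0.149],"twist":[0,0,0],"fingers":1},{"linear":[0,0.158,-0.18],"twist":[0,0,0],"fingers":1},{"linear":[0,0.185,-0.211],"twist":[0,0,0],"fingers":1},{"linear":[0,0.21,-0.239],"twist":[0,0,0],"fingers":1}]';python3 -m creep '[{"linear":[0,0.014,-0.016],"twist":[0,0,0],"fingers":1},{"linear":[0,0.026,-0.03],"twist":[0,0,0],"fingers":1},{"linear":[0,0.026,-0.03],"twist":[0,0,0],"fingers":1},{"linear":[0,0.026,-0.03],"twist":[0,0,0],"fingers":1},{"linear":[0,0.026,-0.03],"twist":[0,0,0],"fingers":1},{"linear":[0,0.026,-0.03],"twist":[0,0,0],"fingers":1}]'; python3 -c "
from h import *
go([.4873,-.1618,.0842],99.9)
snap('side','s22',(280,200,420,340),4.2)
for l in('probe_tip','probe'): print(l,[(x['centre'],x['conf']) for x in nets.place_of('side',l)[:2]])"
```

```text
time: 51.45
position: [0.503, -0.1301, 0.2189]
tool_rot: [-1.333, 1.123, 1.334]
ft_force: [-0.2, -0.6, -0.1]
grip_width: 0.18
time: 51.95
position: [0.485, -0.1603, 0.219]
tool_rot: [-1.335, 1.122, 1.336]
ft_force: [0.4, 0.0, -1.4]
grip_width: 0.18
lin [0.1348, -0.0021, -0.0019] twist [0.0, 0.0, -0.0] phi 99.9
probe_tip [([0.486, -0.1596, 0.1618], 0.59)]
probe [([0.4848, -0.162, 0.2303], 0.93), ([0.6788, 0.071, 0.07], 0.53)]
```

View pics/s22.png

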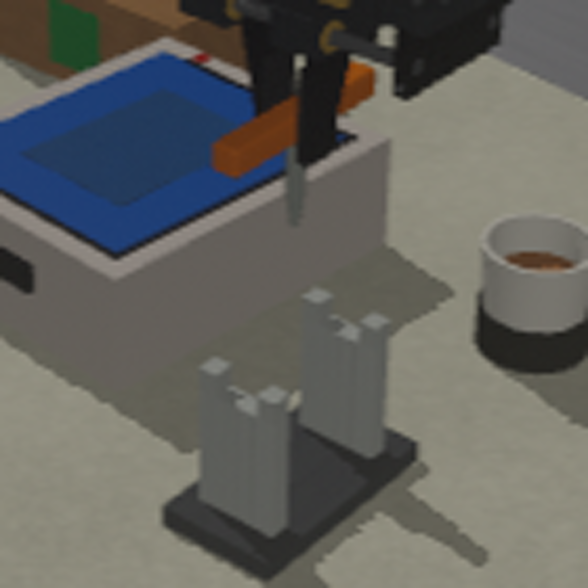

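```bash
python3 -m creep '[{"linear":[0.02,-0.0018,-0.0018],"twist":[0,0,0],"fingers":1},{"linear":[0.05,-0.0018,-0.0018],"twist":[0,0,0],"fingers":1},{"linear":[0.08,-0.0018,-0.0018],"twist":[0,0,0],"fingers":1},{"linear":[0.10,-0.0018,-0.0018],"twist":[0,0,0],"fingers":1},{"linear":[0.108,-0.0018,-0.0018],"twist":[0,0,0],"fingers":1},{"linear":[0.108,-0.0018,-0.0018],"twist":[0,0,0],"fingers":1},{"linear":[0.108,-0.0018,-0.0018],"twist":[0,0,0],"fingers":1},{"linear":[0.108,-0.0018,-0.0018],"twist":[0,0,0],"fingers":1}]';  python3 -c "
from h import *
go([.4873,-.1618,.0842],99.9)
snap('side','s23',(280,200,420,340),4.2)"
```

```text
time: 52.77
position: [0.4877, -0.1636, 0.1127]
tool_rot: [-1.336, 1.121, 1.332]
ft_force: [-0.5, 0.1, -0.1]
grip_width: 0.18
lin [0.0285, 0.0002, 0.0018] twist [-0.1, -0.0, 0.1] phi 99.8
```

View pics/s23.png

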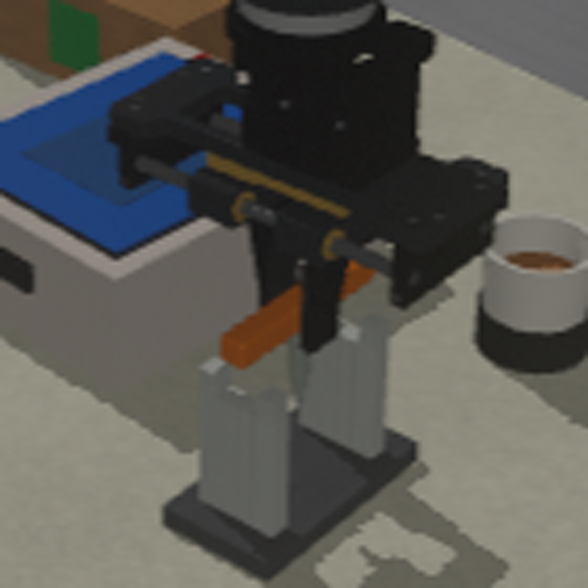

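The bar is above the forks. Lowering slowly.

```bash
python3 -m creep '[{"linear":[0.006,0,0.0018],"twist":[0,0,0],"fingers":1},{"linear":[0.012,0,0.0018],"twist":[0,0,0],"fingers":1},{"linear":[0.018,0,0.0018],"twist":[0,0,0],"fingers":1},{"linear":[0.023,0,0.0018],"twist":[0,0,0],"fingers":1},{"linear":[0.026,0,0.0018],"twist":[0,0,0],"fingers":1},{"linear":[0.028,0,0.0018],"twist":[0,0,0],"fingers":1},{"linear":[0.028,0,0.0018],"twist":[0,0,0],"fingers":1},{"linear":[0.028,0,0.0018],"twist":[0,0,0],"fingers":1}]';  python3 -c "
from h import *
go([.4873,-.1618,.0842],99.9)
print(st()['ft_force'],st()['torque'])
snap('side','s24',(280,200,420,340),4.2)"
```

```text
time: 53.48
position: [0.4855, -0.1614, 0.0841]
tool_rot: [-1.332, 1.123, 1.336]
ft_force: [-5.2, 1.7, 10.9]
grip_width: 0.18
lin [-0.0001, -0.0017, -0.0007] twist [-0.1, 0.1, -0.1] phi 99.8
[-5.16536415  1.69937142 10.89670147] [0.47674712 1.22957177 0.01255716]
```

View pics/s24.png

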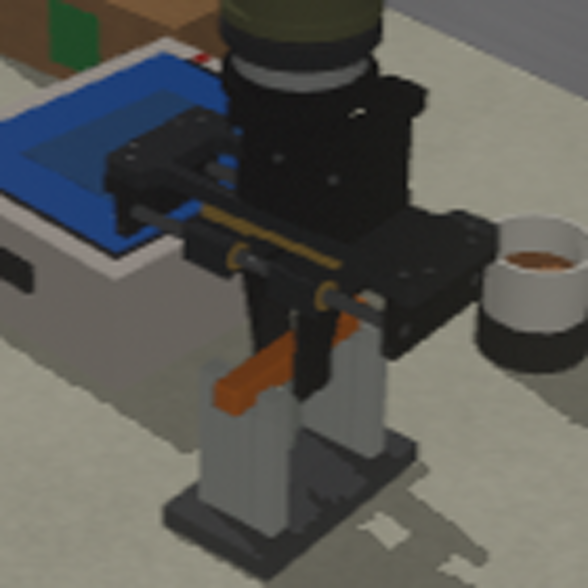

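Seated: upward force of 11 N, and the bar lies in both forks. I'll ease off, open and withdraw.

```bash
python3 -m creep '[{"linear":[-0.001,0,0],"twist":[0,0,0],"fingers":1},{"linear":[-0.001,0,0],"twist":[0,0,0],"fingers":-0.2},{"linear":[-0.001,0,0],"twist":[0,0,0],"fingers":-0.2},{"linear":[-0.001,0,0],"twist":[0,0,0],"fingers":-0.2},{"linear":[-0.001,0,0],"twist":[0,0,0],"fingers":-0.2},{"linear":[-0.001,0,0],"twist":[0,0,0],"fingers":-0.2},{"linear":[-0.001,0,0],"twist":[0,0,0],"fingers":-0.2},{"linear":[-0.001,0,0],"twist":[0,0,0],"fingers":-0.2}]'; python3 -m creep '[{"linear":[-0.01,0,0],"twist":[0,0,0],"fingers":-0.2},{"linear":[-0.03,0,0],"twist":[0,0,0],"fingers":-0.2},{"linear":[-0.07,0,0],"twist":[0,0,0],"fingers":-0.2},{"linear":[-0.11,0,0],"twist":[0,0,0],"fingers":-0.2},{"linear":[-0.15,0,0],"twist":[0,0,0],"fingers":-0.2},{"linear":[-0.19,0,0],"twist":[0,0,0],"fingers":-0.2},{"linear":[-0.23,0,0],"twist":[0,0,0],"fingers":-0.2},{"linear":[-0.25,0,0],"twist":[0,0,0],"fingers":-0.2}]';python3 -m creep '[{"linear":[0,0.01,-0.03],"twist":[0,0,0],"fingers":-0.2},{"linear":[0,0.01,-0.07],"twist":[0,0,0],"fingers":-0.2},{"linear":[0,0.01,-0.11],"twist":[0,0,0],"fingers":-0.2},{"linear":[0,0.01,-0.15],"twist":[0,0,0],"fingers":-0.2},{"linear":[0,0.01,-0.19],"twist":[0,0,0],"fingers":-0.2},{"linear":[0,0.01,-0.22],"twist":[0,0,0],"fingers":-0.2},{"linear":[0,0.01,-0.22],"twist":[0,0,0],"fingers":-0.2}]'; python3 -c "
from h import *
np.set_printoptions(precision=4,suppress=True)
im,d=snap('top','t25');snap('side','s25')
C=cloud('top',d);h=cv2.cvtColor(im,cv2.COLOR_RGB2HSV);m=(h[...,0]>5)&(h[...,0]<14)&(h[...,1]>170)&(abs(C[...,2]-.098)<.008)&(C[...,1]<-.1)&(C[...,1]>-.22)&(C[...,0]<.6)&(C[...,0]>.38)
P=C[m];print(len(P),P.mean(0),cv2.minAreaRect((P[:,:2]*1000).astype(np.float32)))
for n,(u,v) in dict(hinge=(236,230),free=(306,240),free2=(304,200)).items(): print(n,np.median(C[v-2:v+3,u-2:u+3].reshape(-1,3),0))
m=(C[...,0]>.45)&(C[...,0]<.62)&(C[...,1]>.3)&(C[...,1]<.45)&(C[...,2]>.09)&(C[...,2]<.12);P=C[m];print('knob',len(P),cv2.minAreaRect((P[:,:2]*1000).astype(np.float32)),np.median(P[:,2]))
for c in('top','side'):
  for l in('probe','probe_tip','rest','coffee','thermometer','glovebox'): print(c,l,[(x['centre'],x['conf']) for x in nets.place_of(c,l)[:1]])
"
```

```text
time: 54.2
position: [0.486, -0.1615, 0.0841]
tool_rot: [-1.334, 1.123, 1.334]
ft_force: [0.4, 0.3, 0.3]
grip_width: 0.575
time: 54.87
position: [0.4871, -0.1625, 0.3403]
tool_rot: [-1.338, 1.118, 1.328]
ft_force: [0.7, -0.3, -0.7]
grip_width: 0.601
time: 55.45
position: [0.5113, -0.3869, 0.3334]
tool_rot: [-1.329, 1.135, 1.329]
ft_force: [-1.3, -0.4, -1.5]
grip_width: 0.601
457 [ 0.4842 -0.1608  0.0979] ((484.7750244140625, -161.2641143798828), (108.76390838623047, 15.700053215026855), 9.640074729919434)
hinge [0.5714 0.1462 0.0756]
free [0.548  0.005  0.0759]
free2 [0.6302 0.0076 0.0762]
knob 285 ((528.2115478515625, 373.6823425292969), (15.845352172851562, 57.21792221069336), 29.620498657226562) 0.10687237251643511
top probe [([0.4856, -0.1638, 0.0908], 0.77)]
top probe_tip [([0.4859, -0.1617, 0.0278], 0.88)]
top rest [([0.488, -0.1617, -0.0014], 0.65)]
top coffee [([0.4858, -0.1656, 0.0273], 0.67)]
top thermometer [([0.3934, 0.1688, -0.0028], 0.91)]
top glovebox [([0.7393, 0.2863, -0.0033], 0.72)]
side probe [([0.488, -0.1601, 0.0957], 0.83)]
side probe_tip [([0.4871, -0.1659, 0.0279], 0.88)]
side rest [([0.487, -0.1615, 0.0044], 0.66)]
side coffee [([0.6851, -0.1489, -0.0034], 0.96)]
side thermometer [([0.3933, 0.1714, 0.0018], 0.93)]
side glovebox [([0.7396, 0.2918, 0.0005], 0.63)]
```

View pics/t25.png

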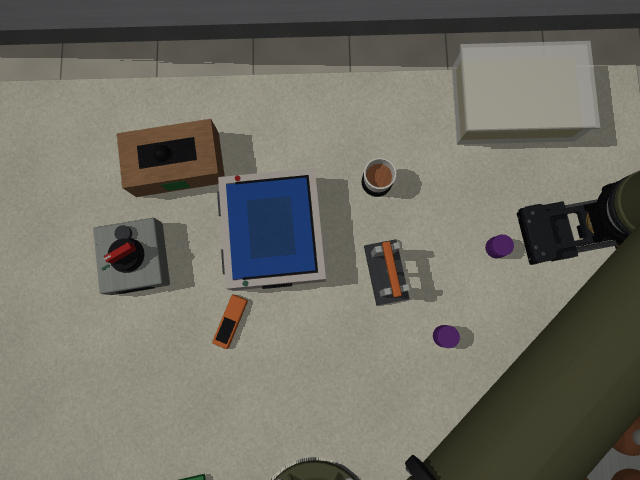

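View pics/s25.png

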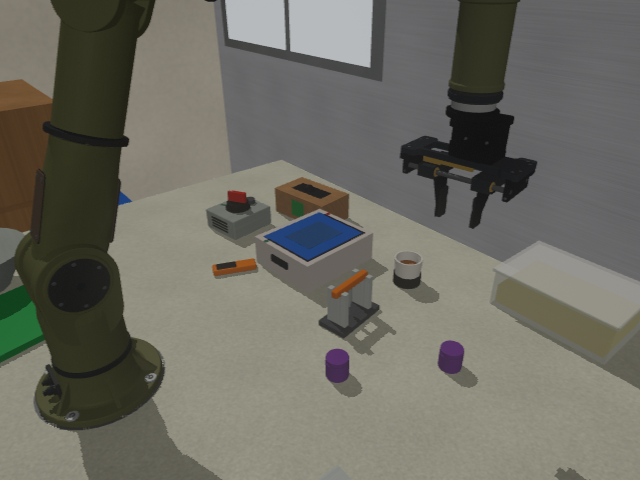

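Everything is in place: lid flat at 76 mm, knob up and at its mark, probe in the forks at its original pose, and no pot left on the bench. The arm is clear. Handing in.

```bash
python3 -c "
from h import *
print(job.close_job(), st()['time'])"
```

```text
the job is handed in; nothing more can be done
the job is handed in; nothing more can be done
```

The whole job was carried out and handed in at about 56 s of the 210 s allowed. No verdict is reported back.

- **Pots and lid:** Only the yellow, red and green pots were present. All three went into the carrier, and I left the two purple look-alikes alone. I pushed the lid shut, and it read 75.6 to 76.2 mm high at both the hinge and the free edge, so it is flush.
- **Knob:** I pressed it about 7.6 mm and turned it clockwise until it stopped. The pointer is at about 120° and the green mark at 119.8°. The bar top is back at 107 mm, so the knob has sprung up.
- **Seam:** I traced it at about 3 cm/s from the green dot round both corners to the red dot, with the tip about 3 mm above it. The camera checks along the way put the tip on the seam each time.
- **Probe and the rest:** The probe is back in the forks within 1 mm of where it started. The cup, thermometer and glove box are unmoved.

**Checks that disagreed or are missing:**
- One plane fit of the lid from the side camera gave a tilt. I took it as bad data, because the top-camera heights and the pictures both show the lid flat.
- The last top-view network result for the cup pointed at the probe. The side camera and the picture show the cup where it was.
- I did not get a clean height for the green pot before shutting the lid, but it looked upright.

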